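# Hang the push stick on the drop-keeper peg

## Task

Take the yellow push stick out of its wooden block and push its eye onto the peg of the stand, past the hanging brass drop keeper, so that the eye swings the keeper up and it falls back down behind it. Then, with the keeper hanging down, prove that it holds: pull the stick back against it with a steady, gentle tug of about 9 N for a second, never above 12 N. Finally slide the stick back home until it meets the round collar at the post and leave it hanging there; never press on the stand or the peg with more than 20 N, and leave the other things on the bench where they are.

Things in the scene. Friction and masses are not known exactly. Their poses are not given: they have to be found in the camera images.
- stick_eye (a point): Centre of the eye of the yellow push stick: a round through hole, 30 mm in diameter, whose axis is this point's x axis; y is across the plate, z runs up the stick. The eye is 126 mm above the stick's foot and 74 mm below its top edge.
- stick_grip (a point): Point on the stick's centre plane to grip from above across its 12 mm thickness (fingers closing along the x axis): 59 mm above the eye, 15 mm below the top edge, black ribs on both faces. Axes as stick_eye. Once the peg is in the eye, its top lies 44 to 60 mm below this point: keep the fingertips above it.
- push_stick: The loose yellow push stick, about 0.14 kg (30 % more or less): a rigid plate 12 mm thick (x), 60 mm wide (y; 44 mm in its lower 92 mm), 200 mm tall (z). Origin at the centre of its foot, axes as stick_eye. At the start it stands upright in the slot of the rack.
- rack: Fixed wooden block 90 x 100 x 60 mm, origin at the centre of its underside. A slot in its top, 45 mm deep, 14.5 mm along x and 48 mm along y, holds the foot of the stick (the slot's floor is 15 mm above the bench). Lift the stick more than 45 mm straight up to free it.
- collar (a point): Centre of the front face of the round steel collar (32 mm diameter) on the stand's post, on the peg's axis, 175 mm above the bench. The x axis runs along the level peg into the post; the peg (12 mm diameter) stands out in -x. Home, the plate's rear face touches the collar: eye centre at x = -6 mm; hanging freely by the top of the hole on the peg, it is at z = -9 mm.
- stand: Fixed stand, origin on the bench below the collar's face, axes as collar. Base 120 x 120 x 14 mm, centred on the origin. The grey post begins 8 mm behind the collar's face, is 26 mm thick and 40 mm wide and ends 12 mm above the peg's axis; a clamp knob stands out 46 mm to its -y side at the peg's height.
- peg_front (a point): Point on the peg's axis, 120 mm out from the collar, in front of the peg's rounded tip (axes as collar). The rod is clamped anew each time and its reach is NOT measured: the pin of the keeper lies 48 to 84 mm out from the collar and the tip 14 mm farther out, so 22 to 58 mm from this point.
- keeper (a joint): Angle (rad) of the brass drop keeper, a 60 g tongue pivoting on a pin across the peg near its tip: 0 = hanging straight down, where a rigid stop bars it from swinging outwards; it swings only inwards and up, to 1.35. The tongue is 8 mm thick along the peg and ends in a round weight, 10 mm by 14 mm wide, centred 26 mm below the peg's axis.
- peg_middle (a point): Point on the peg's axis 30 mm out from the collar. An eye pushed on with its centre 2 to 9 mm below the axis swings the keeper up with its lower rim against less than 2 N; the keeper has fallen back in every case once the eye centre is within 12 mm of the collar. Pulled back, the plate's front face bears on the hanging tongue with the eye centre 11 mm inside the pin.
- glue_bottle: White and green glue bottle with a red cap, 57x57x170 mm; bystander, origin at the centre of its underside.
- masking_tape: Roll of masking tape lying flat, 96 mm across, 25 mm high; bystander, origin at the centre of its underside.
- offcut_1: Wood offcut, 75x83x40 mm; bystander, origin at the centre of its underside.
- chisel: Chisel with a wooden handle, 70x236x31 mm; bystander, origin at the centre of its underside.
- brush: Flat brush, 60x215x15 mm; bystander, origin at the centre of its underside.
- tape_measure: Tape measure, 58x77x62 mm; bystander, origin at the centre of its underside.
There are look-alikes about, which are no part of the job. Of the things shaped like the push_stick, the yellow one is meant.

How it is judged:
By the outcome, as a careful person would: the job done as asked, in the order asked, and still so for the second after the job is handed in, with the robot touching nothing.
It also fails if it takes over 59 s, if anything falls off the work surface, if the arm or the gripper's body presses on something with over 40 N, if the wrist force passes 120 N, or if a joint passes its speed limit or range.

## Robot

A 6-joint arm with a two-finger parallel gripper is mounted at the origin on a cart in front of the work surface, level with it; the furniture and walls round the work are solid. World frame = base frame: x ahead of the robot, y to its left, z up, the work surface at z = 0. Lengths are in m, angles in rad, forces in N, time in s.
With the tool pointing down it reaches from about 0.3 to 0.75 m from the base axis. Payload 8.5 kg.
Tool frame: the origin (TCP) lies midway between the tips of the shut fingers; the grasp point (between the pads) lies 19 mm behind it; x points along the fingers, y is the direction in which the jaws open and shut, and the axes are right-handed (so a half turn about x gives the same grasp; the last joint's range is limited). The gripper opens to 88 mm and grips with 3 to 60 N. Pads are 18 mm wide; open, the fingers measure 123 mm over their backs; the gripper's body (75 mm by 187 mm) begins 45 mm behind the grasp point.
Start: joints at [1.043, 0.381, 1.297, -0, 1.464, -0.215], TCP at [0.169, 0.523, 0.239] pointing down, gripper open.
Joint ranges: [-3.11, 3.11], [-0.89, 2.33], [0.22, 2.48], [-1.42, 4.56], [0.17, 2.85], [-2.88, 2.88]. Speed limits (rad/s): [2.39, 2.39, 3.14, 3.14, 3.14, 3.14].

## Interface

Orientations are given as a unit quaternion [w, x, y, z].
In Python, from workcell import bot gives the robot as it stands. The module is installed in compiled form; this text tells all that it offers.
- The arm moves only by the tool jog_arm, never from a script. Its argument "plan" is a list of rows, each a list of 3 entries, a list of its own where there are three numbers: the shift along the tool's x, y, z scaled (see below), then the turn, a rotation vector about the tool's x, y, z scaled (see below), then the closure, from 0 (fully open) to 1 (shut). A call has 1 to 5 rows; each row is the pose to reach, as a shift and turn from the pose commanded when the call began, along the tool's axes at that moment; what a row does not reach only later rows make up. The controller multiplies each number of a shift by 200 mm and each number of a turn by pi/4 rad. A row lasts 1/10 s, in which the tool goes at most 50 mm and 8.59 degrees, less where a joint would pass 70% of its speed; a pose out of reach is approached as far as the arm can. A call with a number of a shift or a turn outside -1 to 1 is refused whole. A call with a gripper value outside its range is refused whole. The fingers move at their own pace and stop on an object; "newtons" is the grip in N (left out, the last holds). Time passes only in rows, so rows that repeat a pose let the fingers close. It gives the time, the measured TCP pose, the force and the opening at its end, in the units of the state.
- bot.get_state(): the state, without advancing time (a new reading comes with each control period).
- bot.camera(name): name is "scene" or "top" or "wrist"; returns a dict with "color" (420x560x3 uint8, red, green, blue), "fx", "fy", "cx", "cy" (pixels), "k1" (the pictures are not rectified: a ray, as slopes to the right and down, at radius r is drawn at 1 + k1 r^2 times it, then the intrinsics apply), "pose" (4x4, takes a point from camera to world coordinates); the wrist camera has in their place "T_tool_cam" (4x4, takes a point from camera to tool coordinates, whose origin is the TCP and whose axes are the tool frame's). Camera axes: x right, y down, z forward; pixel columns grow to the right and rows downward; lengths in m; the calibration is good to about 2 mm. A picture is of the moment at which its call begins: read the wrist's pose just before it. There is no depth.
- bot.sign_off(): hands the job in, once; it reports no verdict.
The state is a dict: "clock": time; "joint_pos": joint angles; "dq": joint speeds; "joint_efforts": joint torques, N m; "ee_pos": TCP position; "ee_rot": TCP orientation; "force": force on the tool from outside, world axes, zero at the start; "ft_torque": the same for the moment, N m; "opening": finger opening in m.
Only numpy, scipy, OpenCV 4.12 (cv2) and the standard library are available. Lean on these libraries where they do the work, as an engineer would, in place of code of your own. Each camera call takes 0.05 s, during which the arm holds its last target.

## Working session

There is one attempt and no reset: what is moved stays moved. The work goes in short steps, Python scripts to look and compute and a tool call to move; the robot and the scene stay as the last step left them, time stands still between calls to the robot, and variables do not carry over. Pictures are saved under pics/ and viewed, and the job is handed in when it is done.

Besides the shell and the picture viewer there is one more tool, called after "Request:" as a command line: name --argument value ..., lists and objects as JSON in quotes. jog_arm: Moves the arm, as the interface text tells. Shifts and turns lie within -1 to 1; 1 stands for 200 mm of shift or pi/4 rad of turn. Its arguments: {"type":"object","properties":{"plan":{"type":"array"},"newtons":{"type":"number"}},"required":["plan"]}

```bash
mkdir -p pics; ls
python3 - <<'E'
from workcell import bot
import cv2,pickle
s=bot.get_state(); print(s)
d={}
for n in ["scene","top"]:
    c=bot.camera(n); d[n]=c
    cv2.imwrite(f"pics/{n}0.png",c["color"][:,:,::-1]); print(n,{k:v for k,v in c.items() if k!="color"})
pickle.dump(d,open("d0.pkl","wb"))
E
```

```text
pics
{'clock': 0.0, 'joint_pos': array([ 1.04269419e+00,  3.81200986e-01,  1.29824130e+00,  7.57292793e-06,
        1.46362276e+00, -2.15336739e-01]), 'dq': array([ 0.0003623 ,  0.0004132 , -0.00031321,  0.00153644, -0.00107424,
       -0.00052586]), 'joint_efforts': array([ 1.86368889e-04, -4.37942183e+01, -2.24548942e+01,  7.13451253e-02,
        3.54156538e-02, -1.41928963e-04]), 'ee_pos': array([0.16910522, 0.52306348, 0.23814167]), 'ee_rot': array([ 0.69828625,  0.10964531,  0.69866937, -0.11061341]), 'force': array([ 0.52027811, -0.38219967,  0.6379266 ]), 'ft_torque': array([-0.00351738,  0.00872666, -0.00830839]), 'opening': 0.08853032593316539}
scene {'fx': 502.71655066778754, 'fy': 502.71655066778754, 'cx': 267.73287120091453, 'cy': 202.59760009043816, 'k1': -0.040871057175466095, 'pose': array([[ 8.74111058e-01, -2.51684663e-01,  4.15433134e-01,
         5.71921561e-02],
       [-4.85726040e-01, -4.53407652e-01,  7.47323033e-01,
        -1.15158564e+00],
       [ 2.70816450e-04, -8.55030018e-01, -5.18578437e-01,
         8.14387438e-01],
       [ 0.00000000e+00,  0.00000000e+00,  0.00000000e+00,
         1.00000000e+00]])}
top {'fx': 471.8057373506999, 'fy': 471.8057373506999, 'cx': 272.64567978813676, 'cy': 209.39659044961044, 'k1': -0.15373900460557086, 'pose': array([[-0.0220081 , -0.99228446,  0.12201309,  0.42996847],
       [-0.99974489,  0.02122335, -0.0077277 , -0.16084304],
       [ 0.00507855, -0.12215203, -0.99249841,  1.47320018],
       [ 0.        ,  0.        ,  0.        ,  1.        ]])}
```

View pics/scene0.png

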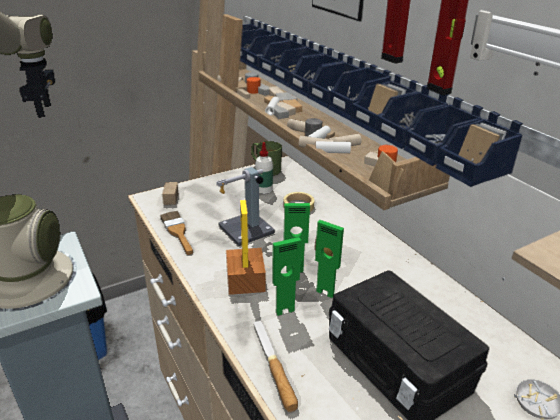

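View pics/top0.png

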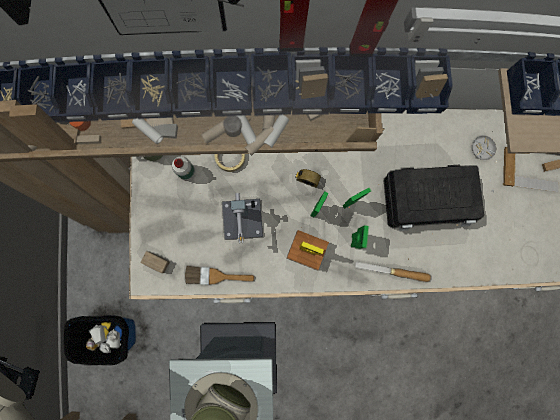

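Run:
```python
import pickle,cv2
d=pickle.load(open("d0.pkl","rb"))
def crop(n,u0,u1,v0,v1,f,name):
    c=d[n]["color"][v0:v1,u0:u1,::-1]
    c=cv2.resize(c,None,fx=f,fy=f,interpolation=cv2.INTER_CUBIC)
    cv2.imwrite(name,c)
crop("scene",190,350,135,300,3.6,"pics/sc_crop.png")
crop("top",210,370,160,280,5,"pics/top_crop.png")
```

```text
(no output)
```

View pics/sc_crop.png

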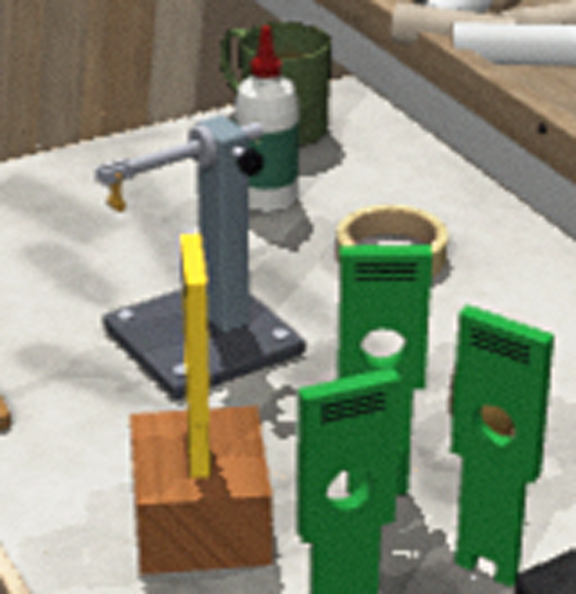

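View pics/top_crop.png

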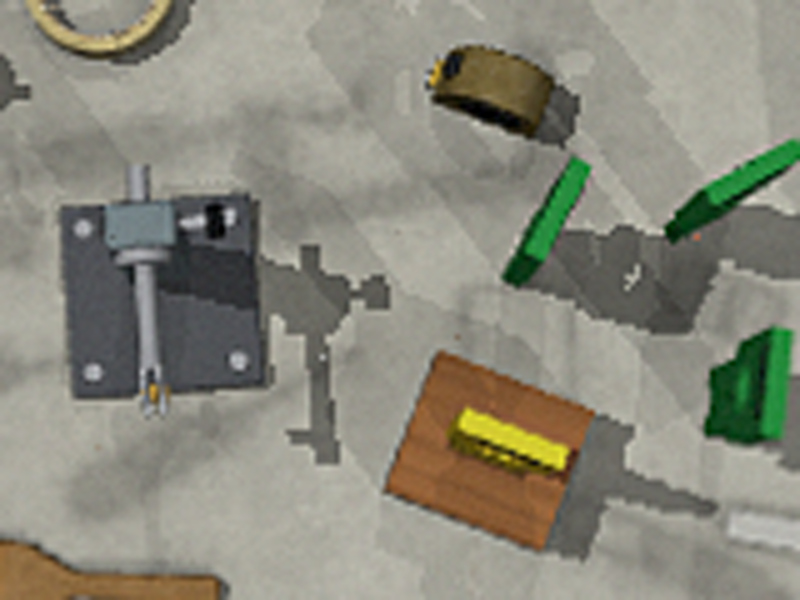

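```bash
cat > h.py <<'E'
import numpy as np,cv2,pickle
from scipy.spatial.transform import Rotation as R
def ray(c,u,v,pose=None):
    P=c["pose"] if pose is None else pose
    K=np.array([[c["fx"],0,c["cx"]],[0,c["fy"],c["cy"]],[0,0,1]])
    p=cv2.undistortPoints(np.array([[[u,v]]],float),K,np.array([c["k1"],0,0,0.]),).ravel()
    d=P[:3,:3]@np.array([p[0],p[1],1]); return P[:3,3],d/np.linalg.norm(d)
def plane(c,u,v,z,pose=None):
    o,d=ray(c,u,v,pose); return o+d*(z-o[2])/d[2]
def tri(*rs):
    A=0;b=0
    for o,d in rs:
        M=np.eye(3)-np.outer(d,d); A=A+M; b=b+M@o
    p=np.linalg.solve(A,b); return p,[np.linalg.norm((np.eye(3)-np.outer(d,d))@(p-o)) for o,d in rs]
def proj(c,X,pose=None):
    P=c["pose"] if pose is None else pose
    x=P[:3,:3].T@(np.asarray(X)-P[:3,3]); a=x[:2]/x[2]; r2=a@a
    a=a*(1+c["k1"]*r2); return np.array([c["fx"]*a[0]+c["cx"],c["fy"]*a[1]+c["cy"]])
def toolpose(s):
    T=np.eye(4); q=s["ee_rot"]; T[:3,:3]=R.from_quat([q[1],q[2],q[3],q[0]]).as_matrix(); T[:3,3]=s["ee_pos"]; return T
E
python3 - <<'E'
from h import *
np.set_printoptions(precision=4,suppress=True)
d=pickle.load(open("d0.pkl","rb")); t=d["top"]; s=d["scene"]
T=lambda a,b:(a/5+210-.4,b/5+160-.4)   # crop->px
S=lambda a,b:(a/3.6+190-.36,b/3.6+135-.36)
print("rack corners top z=.06"); 
for p in [(437,352),(593,411),(545,551),(386,491)]: print(plane(t,*T(*p),.06))
print("stick top z=.215")
for p in [(468,408),(571,445)]: print(plane(t,*T(*p),.215))
for p in [(182,237),(202,237),(207,280),(188,283)]: print("sc",plane(s,*S(*p),.215))
print("base z=.014")
B=[plane(t,*T(*p),.014) for p in [(61,206),(250,194),(267,385),(72,397)]]
for b in B: print(b)
print("centre",np.mean(B,0))
print("bolts",[plane(t,*T(*p),.016) for p in [(83,228),(230,216),(239,360),(93,372)]])
print("tip",tri(ray(t,*T(152,412)),ray(s,*S(98,174))))
print("tip plane",plane(t,*T(152,412),.175),plane(s,*S(98,174),.175))
print("collar",tri(ray(t,*T(144,258)),ray(s,*S(203,146))))
print("collar pl",plane(t,*T(143,258),.175),plane(s,*S(203,146),.175))
# yellow mask
hsv=cv2.cvtColor(t["color"],cv2.COLOR_RGB2HSV)
m=cv2.inRange(hsv,(24,150,180),(34,255,255)); m[:, :280]=0
ys,xs=np.nonzero(m[200:270,:350]); print(len(xs),cv2.minAreaRect(np.c_[xs,ys+200].astype(np.float32)))
ct=cv2.boxPoints(cv2.minAreaRect(np.c_[xs,ys+200].astype(np.float32)))
for c in ct: print(c,plane(t,*c,.215))
E
```

```text
rack corners top z=.06
[ 0.5398 -0.2436  0.06  ]
[ 0.5021 -0.3365  0.06  ]
[ 0.4192 -0.305   0.06  ]
[ 0.4572 -0.2109  0.06  ]
stick top z=.215
[ 0.4974 -0.2503  0.215 ]
[ 0.4763 -0.3048  0.215 ]
sc [ 0.4862 -0.2486  0.215 ]
sc [ 0.4975 -0.2548  0.215 ]
sc [ 0.4768 -0.3024  0.215 ]
sc [ 0.4649 -0.2998  0.215 ]
base z=.014
[ 0.6398 -0.0138  0.014 ]
[ 0.6448 -0.1322  0.014 ]
[ 0.5252 -0.1405  0.014 ]
[ 0.5202 -0.0195  0.014 ]
centre [ 0.5825 -0.0765  0.014 ]
bolts [array([ 0.6254, -0.0277,  0.016 ]), array([ 0.631 , -0.1195,  0.016 ]), array([ 0.5409, -0.1235,  0.016 ]), array([ 0.5353, -0.0329,  0.016 ])]
tip (array([ 0.501 , -0.0791,  0.1752]), [np.float64(0.00015022684398990525), np.float64(0.00015022684398991793)])
tip plane [ 0.5011 -0.0791  0.175 ] [ 0.501  -0.0787  0.175 ]
collar (array([ 0.5872, -0.0762,  0.1744]), [np.float64(0.0006730661407936167), np.float64(0.000673066140793609)])
collar pl [ 0.5866 -0.0754  0.175 ] [ 0.5874 -0.0773  0.175 ]
94 ((311.8276062011719, 248.43101501464844), (22.2834415435791, 6.499337196350098), 21.801410675048828)
[300.2759 247.3103] [ 0.4813 -0.242   0.215 ]
[302.6897 241.2758] [ 0.4972 -0.2489  0.215 ]
[323.3793 249.5517] [ 0.4738 -0.3036  0.215 ]
[320.9655 255.5862] [ 0.4579 -0.2966  0.215 ]
```

```bash
cat >> h.py <<'E'
def Rdown(yaw):  # tool x down, tool y along world yaw
    x=np.array([0,0,-1.]); y=np.array([np.cos(yaw),np.sin(yaw),0]); return np.c_[x,y,np.cross(x,y)]
def cmd(T0,p,Rt):
    sh=T0[:3,:3].T@(np.asarray(p)-T0[:3,3])/.2
    rv=R.from_matrix(T0[:3,:3].T@Rt).as_rotvec()/(np.pi/4)
    return np.round(sh,4),np.round(rv,4)
E
python3 - <<'E'
from h import *
from workcell import bot
np.set_printoptions(precision=4,suppress=True)
s=bot.get_state();T=toolpose(s);print(T)
c=bot.camera("wrist");print(c["T_tool_cam"],c["fx"],c["cx"],c["cy"],c["k1"])
yaw=np.degrees(np.arctan2(T[1,1],T[0,1]));print(yaw)
for y in (-22,158): print(cmd(T,[.481,-.276,.3],Rdown(np.radians(y))))
E
```

```text
[[-0.0006  0.3077  0.9515  0.1691]
 [-0.0011  0.9515 -0.3077  0.5231]
 [-1.     -0.0012 -0.0002  0.2382]
 [ 0.      0.      0.      1.    ]]
[[-0.0006 -0.268   0.9634 -0.1463]
 [ 1.     -0.0008  0.0004 -0.0011]
 [ 0.0006  0.9634  0.268  -0.0678]
 [ 0.      0.      0.      1.    ]] 352.8677486058572 279.8102841873788 206.58155440932472 -0.014462686351667964
72.07824701944192
(array([-0.3056, -3.3222,  2.7131]), array([2.0906, 0.001 , 0.0014]))
(array([-0.3056, -3.3222,  2.7131]), array([-1.9094, -0.0014,  0.001 ]))
```

Request:
jog_arm --plan '[[[-0.35,-0.427,0.977],[0.497,0,0],0],[[-0.35,-0.427,0.977],[0.497,0,0],0],[[-0.35,-0.427,0.977],[0.497,0,0],0],[[-0.35,-0.427,0.977],[0.497,0,0],0],[[-0.35,-0.427,0.977],[0.497,0,0],0]]'

```text
clock: 0.65
ee_pos: [0.3312, 0.3798, 0.3098]
ee_rot: [0.664, 0.245, 0.663, -0.244]
force: [0.2, 0.1, -1.4]
opening: 0.0883
```

Request:
jog_arm --plan '[[[0,-0.427,0.977],[0.497,0,0],0],[[0,-0.427,0.977],[0.497,0,0],0],[[0,-0.427,0.977],[0.497,0,0],0],[[0,-0.427,0.977],[0.497,0,0],0],[[0,-0.427,0.977],[0.497,0,0],0]]'

```text
clock: 1.15
ee_pos: [0.4241, 0.187, 0.3085]
ee_rot: [0.603, 0.369, 0.603, -0.369]
force: [0.6, 0.6, -0.1]
opening: 0.0884
```

Request:
jog_arm --plan '[[[0,-0.427,0.977],[0.497,0,0],0],[[0,-0.427,0.977],[0.497,0,0],0],[[0,-0.427,0.977],[0.497,0,0],0],[[0,-0.427,0.977],[0.497,0,0],0],[[0,-0.427,0.977],[0.497,0,0],0]]'

```text
clock: 1.65
ee_pos: [0.4367, -0.0255, 0.3085]
ee_rot: [0.52, 0.479, 0.52, -0.479]
force: [0.7, 0.4, -0.2]
opening: 0.0883
```

```bash
cat >> h.py <<'E'
def shot(name):
    from workcell import bot
    s=bot.get_state(); c=bot.camera("wrist"); c["pose"]=toolpose(s)@c["T_tool_cam"]; c["state"]=s
    pickle.dump(c,open(name+".pkl","wb")); cv2.imwrite(f"pics/{name}.png",cv2.resize(c["color"][:,:,::-1],(800,600),interpolation=cv2.INTER_CUBIC))
    return c
E
python3 - <<'E'
from h import *
np.set_printoptions(precision=4,suppress=True)
c=shot("w1"); T=toolpose(c["state"])
print(np.degrees(np.arctan2(T[1,1],T[0,1])),cmd(T,[.481,-.276,.3],Rdown(np.radians(-22))))
print(proj(c,[.501,-.079,.175])*800/560,proj(c,[.5825,-.0765,.175])*800/560)
E
```

```text
4.766822119189906 (array([0.0428, 0.1167, 1.2666]), array([0.5948, 0.0006, 0.0006]))
[498.174  372.4067] [631.9199 378.6515]
```

View pics/w1.png

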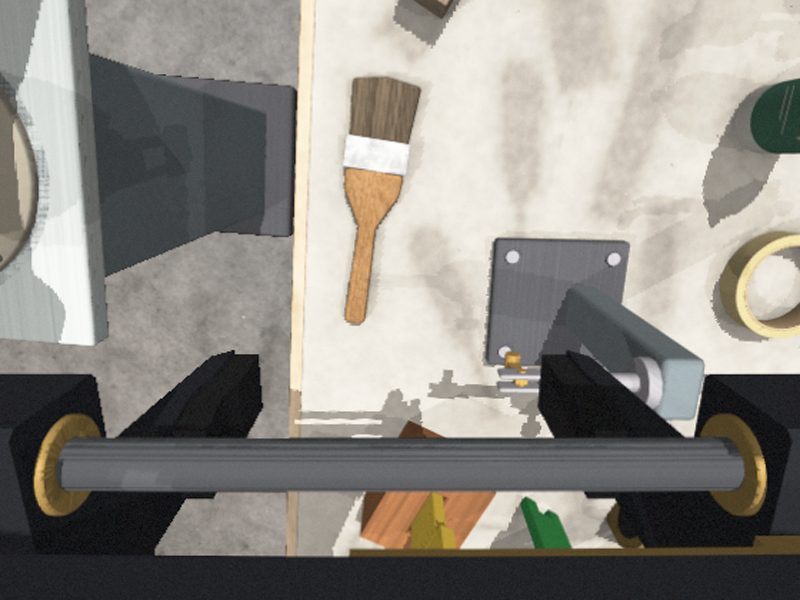

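Run:
```python
from h import *
np.set_printoptions(precision=4,suppress=True)
c=pickle.load(open("w1.pkl","rb")); k=.7
cv2.imwrite("pics/w1c.png",cv2.resize(c["color"][150:310,330:510,::-1],None,fx=4.4,fy=3.7,interpolation=cv2.INTER_CUBIC))
for p,z in [((498,379),.175),((640,381),.175),((494,237),.014),((629,240),.014),((487,362),.014)]: print(p,plane(c,p[0]*k,p[1]*k,z))
for p in [(512,257),(614,259),(505,352)]: print(p,plane(c,p[0]*k,p[1]*k,.016))
```

```text
(498, 379) [ 0.5015 -0.0833  0.175 ]
(640, 381) [ 0.5877 -0.0776  0.175 ]
(494, 237) [ 0.5199 -0.0206  0.014 ]
(629, 240) [ 0.6393 -0.0132  0.014 ]
(487, 362) [ 0.529  -0.1388  0.014 ]
(512, 257) [ 0.5377 -0.0366  0.016 ]
(614, 259) [ 0.6285 -0.0309  0.016 ]
(505, 352) [ 0.544  -0.1266  0.016 ]
```

View pics/w1c.png

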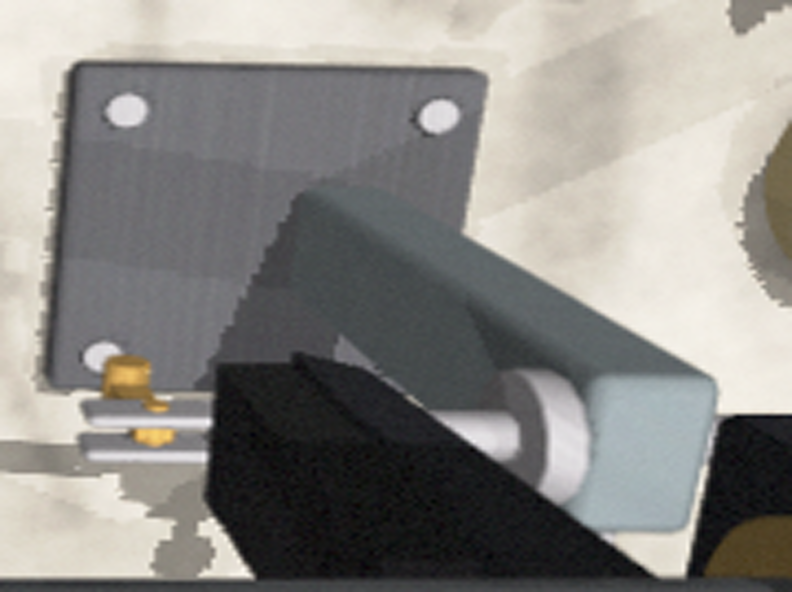

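Request:
jog_arm --plan '[[[0,0.06,0.63],[0.3,0,0],0],[[0,0.06,0.63],[0.3,0,0],0],[[0,0.117,1],[0.595,0,0],0],[[0,0.117,1],[0.595,0,0],0],[[0,0.117,1],[0.595,0,0],0]]'

```text
clock: 2.2
ee_pos: [0.4785, -0.2224, 0.3074]
ee_rot: [-0.395, -0.586, -0.395, 0.587]
force: [-0.8, -0.1, 0.2]
opening: 0.0878
```

Run:
```python
from h import *
np.set_printoptions(precision=4,suppress=True)
c=shot("w2"); T=toolpose(c["state"])
print(np.degrees(np.arctan2(T[1,1],T[0,1])),cmd(T,[.481,-.276,.3],Rdown(np.radians(-22))))
print(proj(c,[.481,-.276,.215])*800/560)
```

```text
-22.07434783341191 (array([0.0366, 0.1124, 0.2434]), array([-0.0017, -0.0002,  0.0018]))
[441.5508 388.4172]
```

View pics/w2.png

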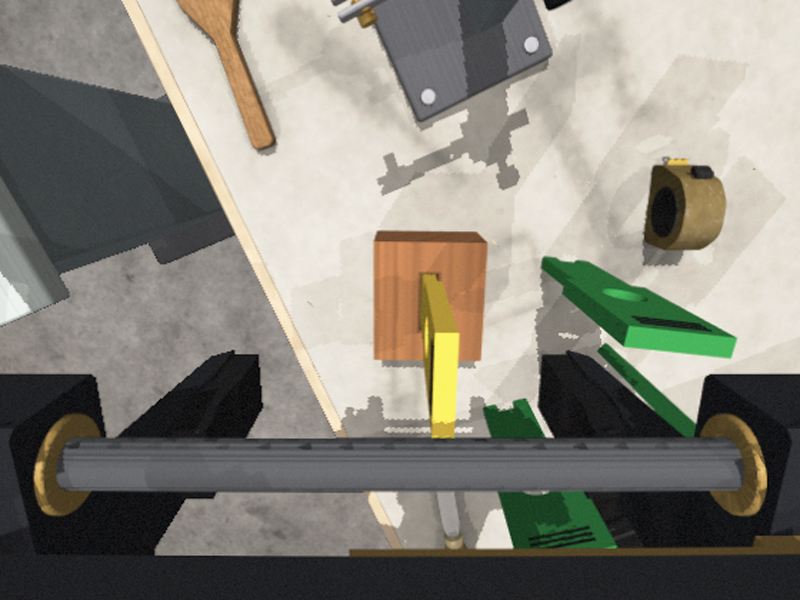

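Run:
```python
from h import *
np.set_printoptions(precision=4,suppress=True)
c=pickle.load(open("w2.pkl","rb")); k=.7; T=toolpose(c["state"])
P=[plane(c,u*k,v*k,.215) for u,v in [(434.5,333),(459,333),(433,436),(456,436)]]
for p in P: print(p, T[:3,:3].T@(p-T[:3,3]))
R4=[plane(c,u*k,v*k,.06) for u,v in [(374,241),(486,241),(486,360),(374,359)]]
for p in R4: print(p)
print(np.mean(R4,0))
yd=np.array([np.cos(np.radians(-22)),np.sin(np.radians(-22)),0])
zd=np.array([yd[1],-yd[0],0])
m=(P[0]+P[1])/2+zd*.03; print(m)
m[2]=.19 -.019-.0+.005
for m in (m,): print(cmd(T,m,Rdown(np.radians(-22))),m)
```

```text
[ 0.4885 -0.2462  0.215 ] [0.0923 0.0184 0.0183]
[ 0.4999 -0.2508  0.215 ] [0.0923 0.0307 0.0183]
[ 0.4669 -0.3003  0.215 ] [0.0923 0.0187 0.0765]
[ 0.4783 -0.3049  0.215 ] [0.0923 0.0309 0.0765]
[ 0.4613 -0.2125  0.06  ]
[ 0.543  -0.2457  0.06  ]
[ 0.5094 -0.3408  0.06  ]
[ 0.4225 -0.3046  0.06  ]
[ 0.4841 -0.2759  0.06  ]
[ 0.483  -0.2763  0.215 ]
(array([0.6566, 0.1232, 0.2413]), array([-0.0017, -0.0002,  0.0018])) [ 0.483  -0.2763  0.176 ]
```

Run:
```python
from h import *
np.set_printoptions(precision=4,suppress=True)
d=pickle.load(open("d0.pkl","rb")); t=d["top"]
yd=np.array([np.cos(np.radians(-22)),np.sin(np.radians(-22)),0]);zd=np.array([yd[1],-yd[0],0])
for p in [(582,157),(503,275),(522,288),(668,237),(800,140),(705,430),(775,325),(560,140),(550,60)]:
    q=plane(t,p[0]/5+209.6,p[1]/5+159.6,.2); e=q-np.array([.483,-.2763,.2]); print(p,q,"tool y,z",e@yd,e@zd)
```

```text
(582, 157) [ 0.6341 -0.318   0.2   ] tool y,z 0.15575759342658516 -0.0179336219403368
(503, 275) [ 0.5701 -0.2725  0.2   ] tool y,z 0.07930459576421568 -0.036102876869528094
(522, 288) [ 0.5627 -0.2827  0.2   ] tool y,z 0.07630004499412686 -0.023965395893830004
(668, 237) [ 0.589  -0.3636  0.2   ] tool y,z 0.13096226720577508 0.041277177317742234
(800, 140) [ 0.6413 -0.4393  0.2   ] tool y,z 0.207830320683325 0.09182734120132162
(705, 430) [ 0.4832 -0.3798  0.2   ] tool y,z 0.0389050747623795 0.09587006284764478
(775, 325) [ 0.5394 -0.4206  0.2   ] tool y,z 0.10630287146621796 0.11266392847038419
(560, 140) [ 0.6438 -0.3063  0.2   ] tool y,z 0.16032403314812646 -0.032463210871846594
(550, 60) [ 0.6886 -0.3024  0.2   ] tool y,z 0.20038983808588337 -0.05284382626122206
```

Request:
jog_arm --plan '[[[0,0.123,0.2415],[0,0,0],0.4],[[0.1,0.123,0.2415],[0,0,0],0.4],[[0.3,0.123,0.2415],[0,0,0],0.4],[[0.5,0.123,0.2415],[0,0,0],0.4],[[0.6,0.123,0.2415],[0,0,0],0.4]]'

```text
clock: 2.75
ee_pos: [0.482, -0.2701, 0.186]
ee_rot: [-0.396, -0.585, -0.399, 0.585]
force: [0.1, 0.6, 0.1]
opening: 0.0531
```

Request:
jog_arm --plan '[[[0.057,0,0],[0,0,0],0.4],[[0.057,0,0],[0,0,0],0.4]]'

```text
clock: 2.95
ee_pos: [0.4825, -0.2717, 0.1768]
ee_rot: [-0.396, -0.585, -0.398, 0.585]
force: [0.6, -0.5, 1.3]
opening: 0.0527
```

Run:
```python
from h import *
from workcell import bot
np.set_printoptions(precision=4,suppress=True)
c=shot("w3");T=toolpose(c["state"]);print(T, c["state"]["opening"],c["state"]["force"])
s=bot.camera("scene");cv2.imwrite("pics/s3.png",cv2.resize(s["color"][100:310,150:390,::-1],None,fx=2.8,fy=2.8))
```

```text
[[-0.0012  0.9294 -0.3692  0.4825]
 [ 0.0014 -0.3692 -0.9294 -0.2717]
 [-1.     -0.0016 -0.0009  0.1768]
 [ 0.      0.      0.      1.    ]] 0.05274209573046116 [ 0.639  -0.4988  1.3455]
```

View pics/w3.png

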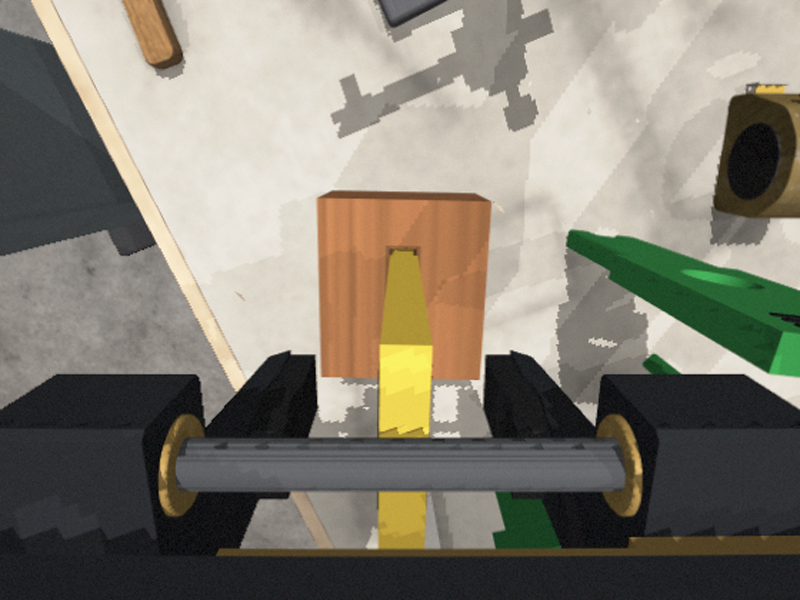

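View pics/s3.png

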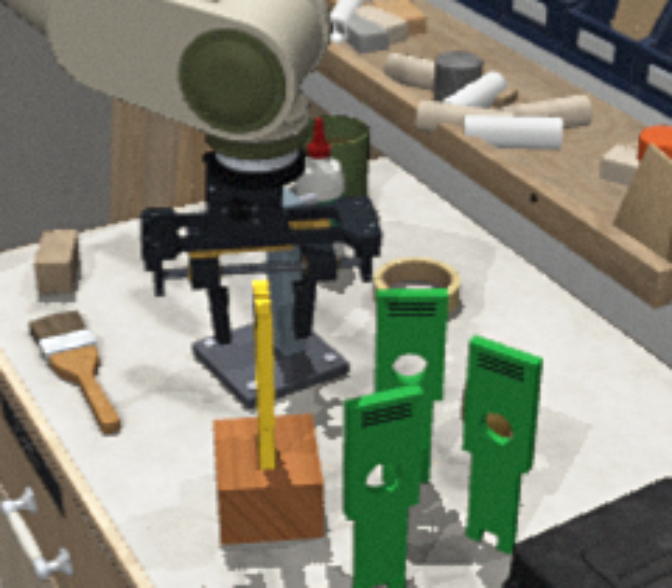

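Request:
jog_arm --plan '[[[0.003,0.005,0.02],[0,0,0],0.4],[[0.003,0.005,0.02],[0,0,0],0.4],[[0.003,0.005,0.02],[0,0,0],0.7],[[0.003,0.005,0.02],[0,0,0],1],[[0.003,0.005,0.02],[0,0,0],1]]' --newtons 55

```text
clock: 3.55
ee_pos: [0.4817, -0.2777, 0.1769]
ee_rot: [0.397, 0.586, 0.396, -0.586]
force: [-0.7, -0.8, -0.7]
opening: 0.0309
```

Request:
jog_arm --plan '[[[0,0,0],[0,0,0],1],[[0,0,0],[0,0,0],1]]'

```text
clock: 3.75
ee_pos: [0.4817, -0.2777, 0.1767]
ee_rot: [-0.396, -0.585, -0.396, 0.586]
force: [-0.1, 0.6, -0.4]
opening: 0.0148
```

Run:
```python
from workcell import bot
s=bot.get_state();print(s["ee_pos"],s["opening"],s["force"],s["ft_torque"],s["clock"])
```

```text
[ 0.48165047 -0.27765888  0.1767488 ] 0.014812980867608407 [-0.06437056  0.61006221 -0.35419688] [-0.07706394  0.09536485 -0.03624229] 3.75
```

Fingers are still closing; wait then read the grip forces.

Request:
jog_arm --plan '[[[0,0,0],[0,0,0],1],[[0,0,0],[0,0,0],1],[[0,0,0],[0,0,0],1]]'

```text
clock: 4.05
ee_pos: [0.4816, -0.2776, 0.1767]
ee_rot: [-0.396, -0.585, -0.397, 0.586]
force: [-0.1, 0.4, 0.5]
opening: 0.0118
```

Request:
jog_arm --plan '[[[-0.03,0,0],[0,0,0],1],[[-0.08,0,0],[0,0,0],1],[[-0.16,0,0],[0,0,0],1],[[-0.25,0,0],[0,0,0],1],[[-0.35,0,0],[0,0,0],1]]'

```text
clock: 4.55
ee_pos: [0.4816, -0.2776, 0.248]
ee_rot: [0.396, 0.586, 0.396, -0.585]
force: [0.2, -0.5, -1.2]
opening: 0.0116
```

Request:
jog_arm --plan '[[[-0.05,0,0],[0,0,0],1],[[-0.05,0,0],[0,0,0],1]]'

```text
clock: 4.75
ee_pos: [0.482, -0.2779, 0.2583]
ee_rot: [0.398, 0.586, 0.395, -0.585]
force: [0.6, -0.2, -2.1]
opening: 0.0115
```

Run:
```python
from h import *
from workcell import bot
np.set_printoptions(precision=4,suppress=True)
c=shot("w4");s=c["state"];T=toolpose(s);print(T, s["opening"],s["force"],s["ft_torque"])
s=bot.camera("scene");cv2.imwrite("pics/s4.png",cv2.resize(s["color"][100:310,150:390,::-1],None,fx=2.8,fy=2.8))
pickle.dump(s,open("s4.pkl","wb"))
```

```text
[[ 0.0023  0.9285 -0.3712  0.482 ]
 [-0.002  -0.3712 -0.9286 -0.2779]
 [-1.      0.0029  0.001   0.2583]
 [ 0.      0.      0.      1.    ]] 0.01147833194922661 [ 0.5819 -0.2252 -2.1232] [-0.0858  0.117   0.04  ]
```

View pics/s4.png

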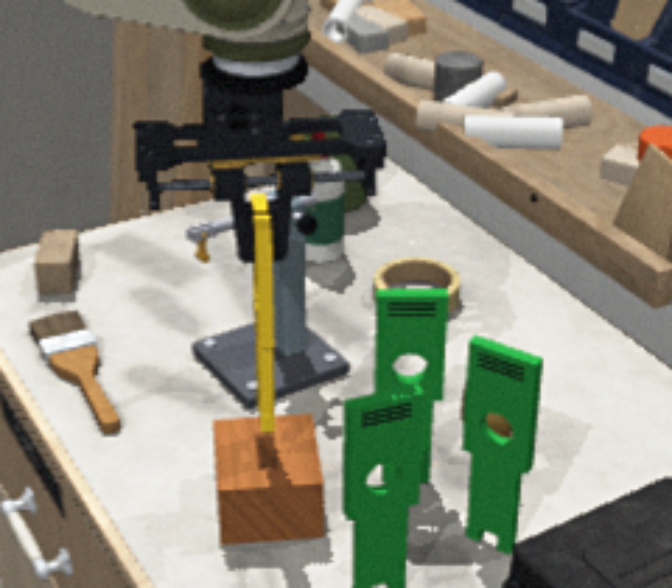

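View pics/w4.png

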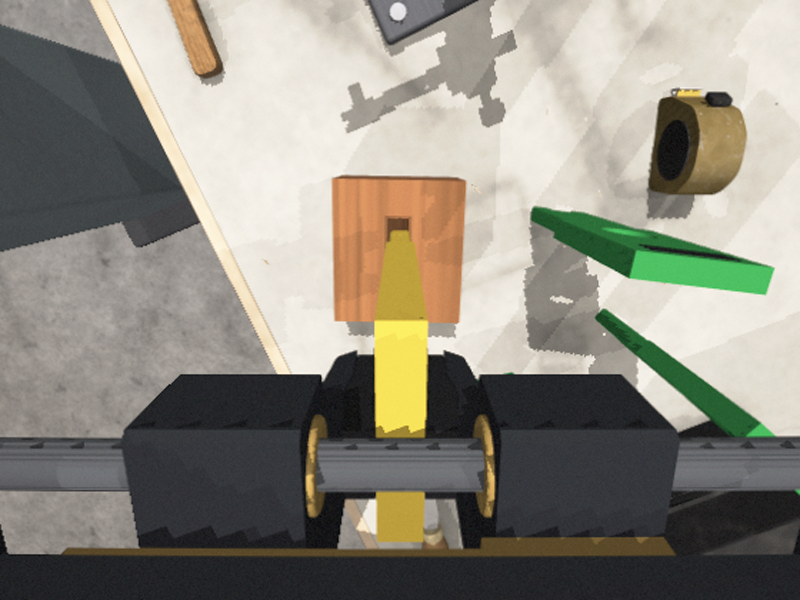

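Run:
```python
from h import *
np.set_printoptions(precision=4,suppress=True)
c=pickle.load(open("w4.pkl","rb")); k=.7; T=toolpose(c["state"])
zt=T[2,3]+.0383
for u,v in [(375,320),(427,320)]:
    p=plane(c,u*k,v*k,zt); print(T[:3,:3].T@(p-T[:3,3]))
yw=np.radians(3.2); a=np.array([np.cos(yw),np.sin(yw),0]); C=np.array([.5835,-.0768,.175])
eye=C-.12*a; print(eye)
for off in (0,):
    p=eye.copy(); p[2]=.2583; print(p,cmd(T,p,Rdown(yw)))
```

```text
[-0.0383 -0.0046 -0.0319]
[-0.0383  0.0071 -0.0319]
[ 0.4637 -0.0835  0.175 ]
[ 0.4637 -0.0835  0.2583] (array([-0.0022, -0.4458, -0.8686]), array([-0.5553,  0.0021, -0.0033]))
```

Request:
jog_arm --plan '[[[0,-0.12,-0.15],[-0.1,0,0],1],[[0,-0.25,-0.35],[-0.22,0,0],1],[[0,-0.34,-0.55],[-0.34,0,0],1],[[0,-0.42,-0.74],[-0.46,0,0],1],[[0,-0.446,-0.86],[-0.555,0,0],1]]'

```text
clock: 5.35
ee_pos: [0.4616, -0.0821, 0.2561]
ee_rot: [0.514, 0.485, 0.516, -0.485]
force: [1.2, -0.5, -1.9]
opening: 0.0113
```

Request:
jog_arm --plan '[[[0,0,0],[0,0,0],1],[[0,0,0],[0,0,0],1]]'

```text
clock: 5.55
ee_pos: [0.4626, -0.0848, 0.2561]
ee_rot: [0.513, 0.486, 0.514, -0.486]
force: [0.2, -1.1, -1.2]
opening: 0.0117
```

Run:
```python
from h import *
from workcell import bot
np.set_printoptions(precision=4,suppress=True)
c=shot("w5");s=c["state"];T=toolpose(s);print(T,np.degrees(np.arctan2(T[1,1],T[0,1])), s["opening"],s["force"],s["ft_torque"],s["clock"])
s=bot.camera("scene");cv2.imwrite("pics/s5.png",cv2.resize(s["color"][120:270,170:340,::-1],None,fx=4,fy=4,interpolation=2))
pickle.dump(s,open("s5.pkl","wb"))
```

```text
[[-0.0011  0.9985  0.0554  0.4626]
 [ 0.0002  0.0554 -0.9985 -0.0848]
 [-1.     -0.0011 -0.0002  0.2561]
 [ 0.      0.      0.      1.    ]] 3.174753472917764 0.011660773193785837 [ 0.1967 -1.119  -1.2245] [-0.1308  0.0469  0.0141] 5.55
```

View pics/s5.png

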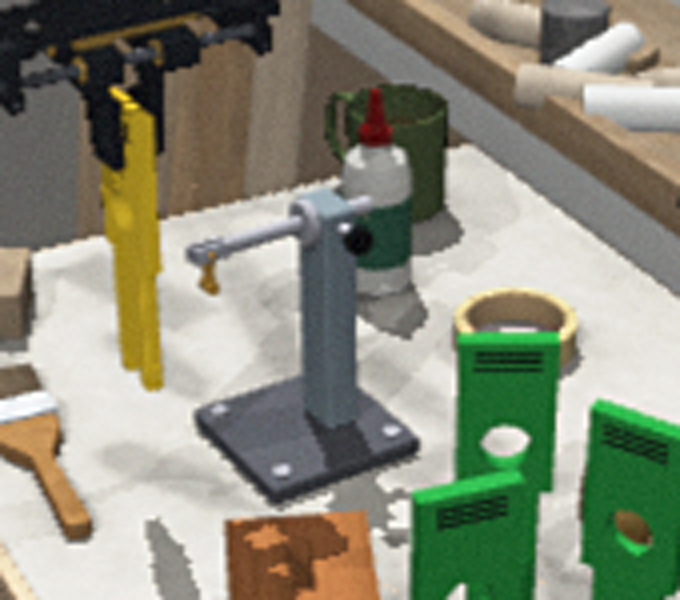

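View pics/w5.png

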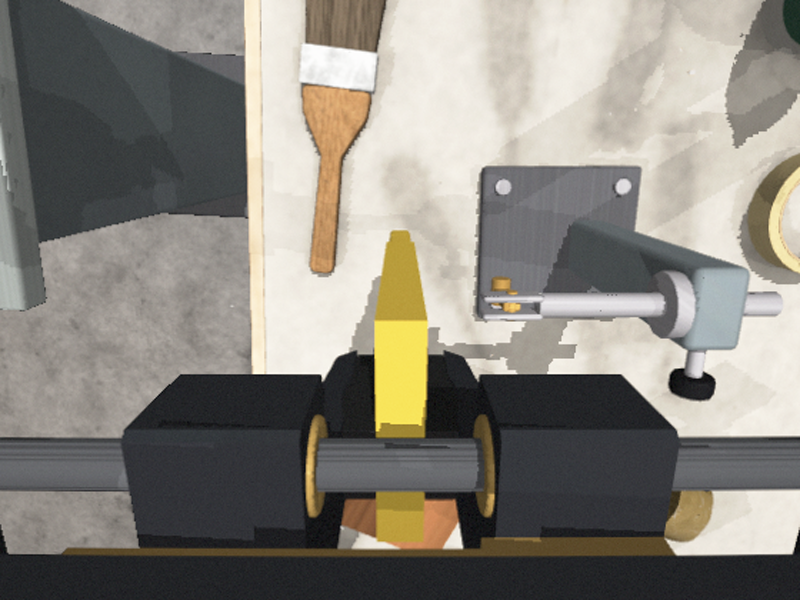

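Run:
```python
from h import *
np.set_printoptions(precision=4,suppress=True)
c=pickle.load(open("w5.pkl","rb")); k=.7; T=toolpose(c["state"])
def tl(u,v,z,l):
    p=plane(c,u*k,v*k,z); print(l,p,T[:3,:3].T@(p-T[:3,3]))
tl(483,294,.175,"forktip up");tl(483,317,.175,"forktip lo")
tl(600,293,.175,"rod up");tl(600,316,.175,"rod lo")
tl(670,304,.175,"collar face")
tl(510,305,.175,"pin?")
tl(375,320,T[2,3]+.0383,"stick top L");tl(427,320,T[2,3]+.0383,"R")
tl(391,232,T[2,3]-.1617,"foot L");tl(408,232,T[2,3]-.1617,"foot R")
for p,z in [((483,167),.014),((640,168),.014),((477,316),.014)]: tl(*p,z,"base")
s=pickle.load(open("s5.pkl","rb"))
print(plane(s,187/4+170-.4,253/4+120-.4,.175))
```

```text
forktip up [ 0.5016 -0.0778  0.175 ] [ 0.0811  0.0395 -0.0048]
forktip lo [ 0.5027 -0.0891  0.175 ] [0.0811 0.0399 0.0065]
rod up [ 0.5564 -0.0743  0.175 ] [ 0.081   0.0943 -0.0052]
rod lo [ 0.5582 -0.0855  0.175 ] [0.081  0.0955 0.0061]
collar face [ 0.5904 -0.0778  0.175 ] [0.081  0.1281 0.0002]
pin? [ 0.5148 -0.0825  0.175 ] [0.0811 0.0524 0.0006]
stick top L [ 0.4557 -0.0536  0.2944] [-0.0383 -0.0051 -0.0316]
R [ 0.4674 -0.0529  0.2944] [-0.0383  0.0066 -0.0316]
foot L [ 0.4563 -0.063   0.0944] [ 0.1617 -0.0048 -0.0221]
foot R [ 0.4667 -0.0624  0.0944] [ 0.1617  0.0056 -0.0221]
base [ 0.5218 -0.0223  0.014 ] [ 0.2421  0.0629 -0.059 ]
base [ 0.6396 -0.0163  0.014 ] [ 0.2419  0.1808 -0.0585]
base [ 0.5284 -0.1391  0.014 ] [0.2421 0.063  0.058 ]
[ 0.5001 -0.0774  0.175 ]
```

Request:
jog_arm --plan '[[[0.1,0,0.005],[0,0,0],1],[[0.2,0,0.005],[0,0,0],1],[[0.253,0,0.005],[0,0,0],1],[[0.253,0,0.005],[0,0,0],1],[[0.253,0,0.005],[0,0,0],1]]'

```text
clock: 6.15
ee_pos: [0.463, -0.0864, 0.2066]
ee_rot: [0.514, 0.486, 0.513, -0.486]
force: [0.8, 0.4, -1.6]
opening: 0.0116
```

```bash
cat > look.py <<'E'
import sys
from h import *
from workcell import bot
np.set_printoptions(precision=4,suppress=True)
n=sys.argv[1]
c=shot("w"+n);s=c["state"];T=toolpose(s);print("tcp",T[:3,3],"yaw",np.degrees(np.arctan2(T[1,1],T[0,1])),"tilt",T[:2,0], s["opening"],s["force"],s["ft_torque"],s["clock"])
s=bot.camera("scene");cv2.imwrite(f"pics/s{n}.png",cv2.resize(s["color"][130:240,180:300,::-1],None,fx=5,fy=5,interpolation=2))
pickle.dump(s,open(f"s{n}.pkl","wb"))
E
python3 look.py 6
```

```text
tcp [ 0.463  -0.0864  0.2066] yaw 3.1309826041587763 tilt [ 0.0005 -0.0002] 0.011603767689266688 [ 0.8364  0.3733 -1.6184] [-0.052   0.0689 -0.0166] 6.15
```

View pics/s6.png

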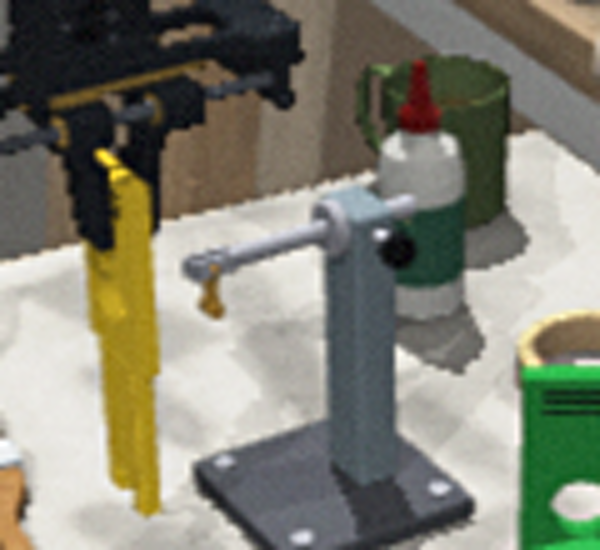

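View pics/w6.png

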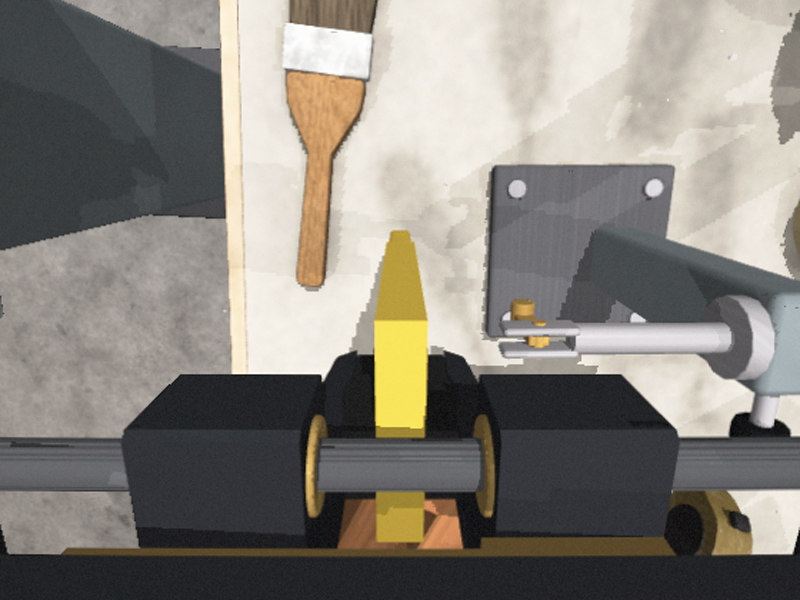

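```bash
python3 - <<'E'
from h import *
np.set_printoptions(precision=1,suppress=True)
s=pickle.load(open("s6.pkl","rb"))
T=toolpose(pickle.load(open("w6.pkl","rb"))["state"])
def P(x,y,z): # tool coords
    X=T[:3,:3]@np.array([x,y,z])+T[:3,3]; return (proj(s,X)-[180,130])*5+2
for n,q in {"eye front":(.0357,-.005,-.001),"foot near L":(.1617,-.005,.021),"foot near R":(.1617,.007,.021),"top near L":(-.0383,-.005,.029),"top near R":(-.0383,.007,.029),"top far L":(-.0383,-.005,-.031)}.items(): print(n,P(*q))
k=.7
c=pickle.load(open("w6.pkl","rb"))
for u,v,z in [(500,327,.175),(500,351,.175),(735,337,.175),(540,338,.175),(491,165,.014),(674,166,.014)]:
    p=plane(c,u*k,v*k,z); print(np.round(T[:3,:3].T@(p-T[:3,3]),4))
E
python3 - <<'E'
import cv2
a=cv2.imread("pics/s6.png")[80:540,60:260]; cv2.imwrite("pics/s6z.png",cv2.resize(a,None,fx=1.3,fy=1.3))
E
```

```text
eye front [116.1 299.2]
foot near L [149.9 520.6]
foot near R [170.  513.8]
top near L [132.8 194.2]
top near R [154.6 188.2]
top far L [ 80.6 148.4]
[ 0.  0. -0.]
[0. 0. 0.]
[ 0.   0.1 -0. ]
[ 0.   0.1 -0. ]
[ 0.2  0.1 -0.1]
[ 0.2  0.2 -0.1]
```

View pics/s6z.png

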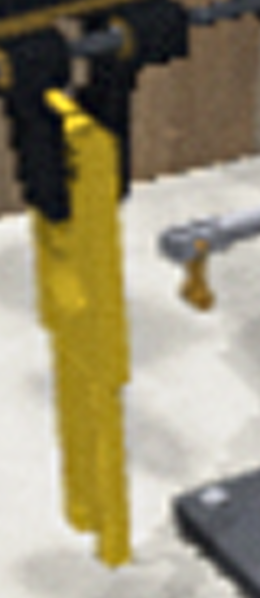

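Run:
```python
from h import *
np.set_printoptions(precision=4,suppress=True)
s=pickle.load(open("s6.pkl","rb")); c=pickle.load(open("w6.pkl","rb"));T=toolpose(c["state"])
k=.7
for u,v,z in [(500,327,.175),(500,351,.175),(735,337,.175),(540,338,.175),(491,165,.014),(674,166,.014)]:
    p=plane(c,u*k,v*k,z); print(p,T[:3,:3].T@(p-T[:3,3]))
tip=plane(c,500*k,339*k,.175)
for z in (.17,.175,.18): print("tip in s6 crop",(proj(s,[tip[0],tip[1],z])-[180,130])*5+2)
```

```text
[ 0.5006 -0.0787  0.175 ] [ 0.0316  0.0379 -0.0056]
[ 0.5016 -0.0883  0.175 ] [0.0316 0.0384 0.004 ]
[ 0.5899 -0.078   0.175 ] [ 0.0317  0.1271 -0.0015]
[ 0.5161 -0.0823  0.175 ] [ 0.0316  0.0532 -0.0012]
[ 0.5198 -0.0219  0.014 ] [ 0.1926  0.0601 -0.0613]
[ 0.6397 -0.0157  0.014 ] [ 0.1927  0.1802 -0.0609]
tip in s6 crop [190.7267 279.0357]
tip in s6 crop [190.239  270.6942]
tip in s6 crop [189.7496 262.32  ]
```

Request:
jog_arm --plan '[[[0,0.06,0],[0,0,0],1],[[0,0.12,0],[0,0,0],1],[[0,0.17,0],[0,0,0],1],[[0,0.21,0],[0,0,0],1],[[0,0.25,0],[0,0,0],1]]'

```text
clock: 6.75
ee_pos: [0.5134, -0.0829, 0.206]
ee_rot: [0.514, 0.486, 0.514, -0.486]
force: [-1.5, 0.2, -1.5]
opening: 0.0115
```

```bash
python3 look.py 7
```

```text
tcp [ 0.5134 -0.0829  0.206 ] yaw 3.2000985366124843 tilt [-0.0004  0.0001] 0.011537944825044277 [-1.4921  0.2163 -1.4535] [-0.0843  0.1482 -0.0163] 6.75
```

View pics/s7.png

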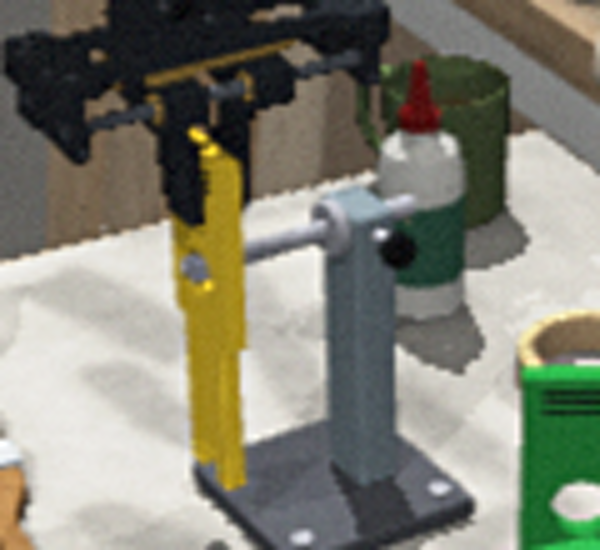

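View pics/w7.png

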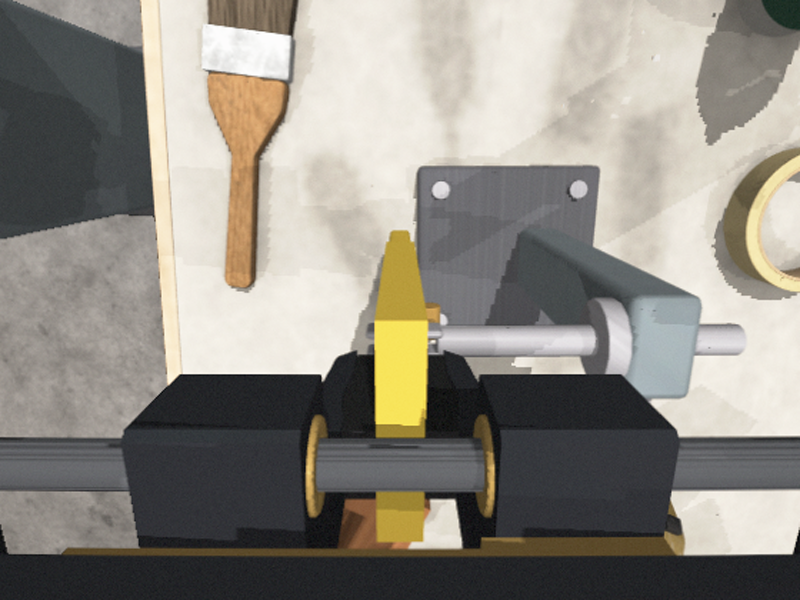

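Request:
jog_arm --plan '[[[0,0.05,0],[0,0,0],1],[[0,0.1,0],[0,0,0],1],[[0,0.15,0],[0,0,0],1],[[0,0.2,0],[0,0,0],1],[[0,0.25,0],[0,0,0],1]]'

```text
clock: 7.35
ee_pos: [0.5636, -0.0802, 0.2061]
ee_rot: [0.514, 0.486, 0.514, -0.486]
force: [-0.6, -0.2, -2.4]
opening: 0.0115
```

```bash
python3 look.py 8
```

```text
tcp [ 0.5636 -0.0802  0.2061] yaw 3.1847982279054143 tilt [ 0.0002 -0.    ] 0.011494169740919121 [-0.5588 -0.2407 -2.4172] [-0.0805  0.0339  0.0399] 7.35
```

View pics/s8.png

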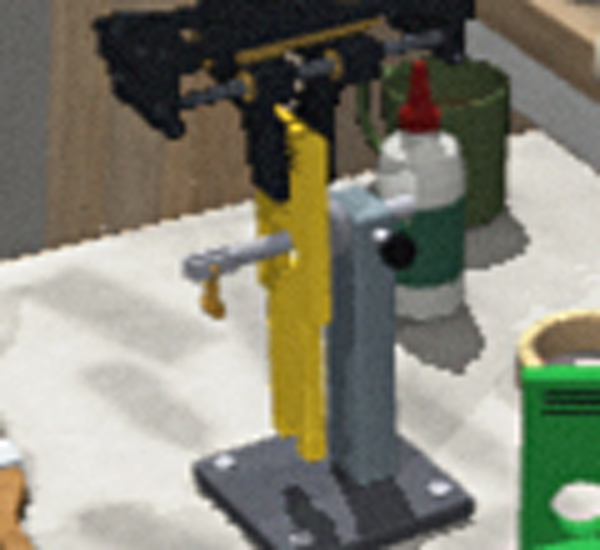

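View pics/w8.png

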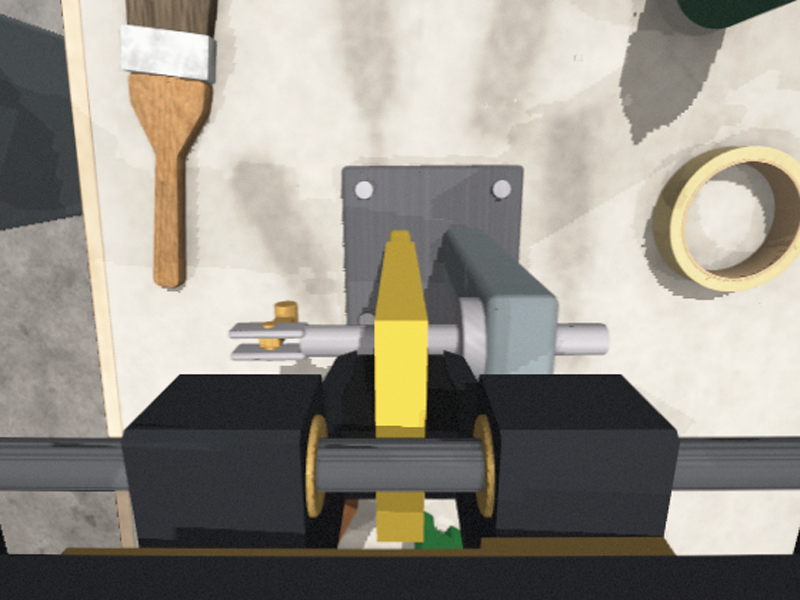

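Request:
jog_arm --plan '[[[0,-0.04,0],[0,0,0],1],[[0,-0.08,0],[0,0,0],1],[[0,-0.115,0],[0,0,0],1],[[0,-0.135,0],[0,0,0],1],[[0,-0.145,0],[0,0,0],1]]'

```text
clock: 7.95
ee_pos: [0.533, -0.082, 0.2065]
ee_rot: [0.514, 0.486, 0.514, -0.486]
force: [0.4, 0.5, -2.4]
opening: 0.0116
```

Request:
jog_arm --plan '[[[0,0,0],[0,0,0],1],[[0,0,0],[0,0,0],1]]'

```text
clock: 8.15
ee_pos: [0.5337, -0.0819, 0.2062]
ee_rot: [0.514, 0.486, 0.514, -0.486]
force: [0.3, 0.2, -2.9]
opening: 0.0116
```

```bash
python3 look.py 9
```

```text
tcp [ 0.5337 -0.0819  0.2062] yaw 3.1806828764436745 tilt [ 0.0003 -0.0001] 0.01160350058528178 [ 0.2821  0.1721 -2.8911] [-0.0859  0.0619  0.0425] 8.15
```

View pics/w9.png

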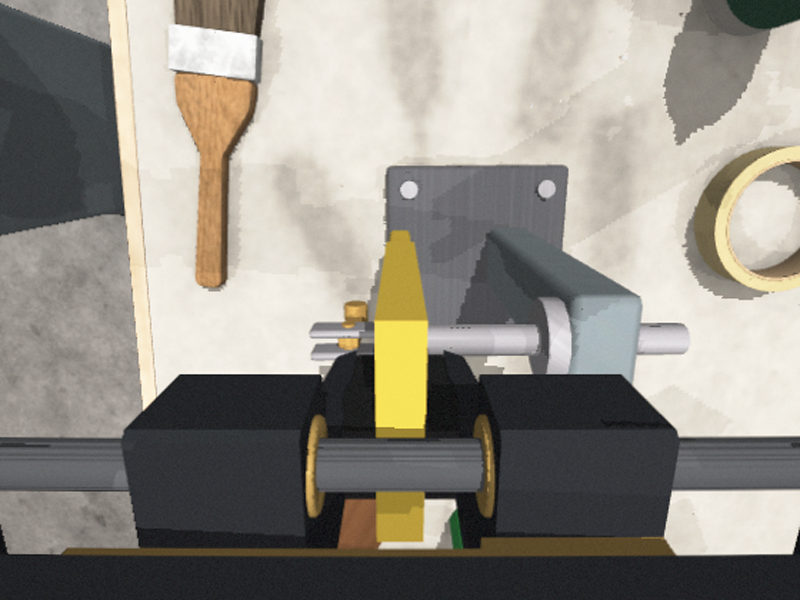

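View pics/s9.png

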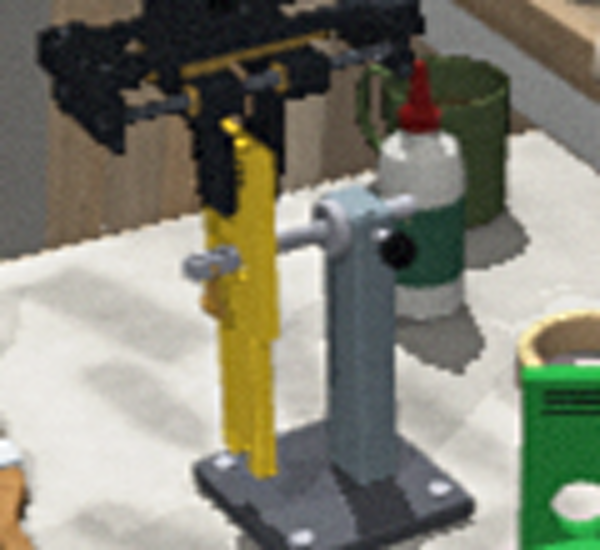

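Request:
jog_arm --plan '[[[0,-0.005,0],[0,0,0],1],[[0,-0.01,0],[0,0,0],1],[[0,-0.015,0],[0,0,0],1]]'

```text
clock: 8.55
ee_pos: [0.5306, -0.082, 0.2061]
ee_rot: [0.514, 0.486, 0.514, -0.486]
force: [-0.5, 0.1, -1.6]
opening: 0.0121
```

Request:
jog_arm --plan '[[[0,-0.004,0],[0,0,0],1],[[0,-0.008,0],[0,0,0],1]]'

```text
clock: 8.75
ee_pos: [0.529, -0.0822, 0.2061]
ee_rot: [0.514, 0.486, 0.514, -0.486]
force: [-1.0, -0.3, -1.7]
opening: 0.0114
```

Request:
jog_arm --plan '[[[0,-0.003,0],[0,0,0],1],[[0,-0.006,0],[0,0,0],1]]'

```text
clock: 8.95
ee_pos: [0.5278, -0.0822, 0.2062]
ee_rot: [0.514, 0.486, 0.514, -0.486]
force: [-0.6, -0.7, -2.6]
opening: 0.0116
```

Request:
jog_arm --plan '[[[0,-0.0025,0],[0,0,0],1],[[0,-0.005,0],[0,0,0],1]]'

```text
clock: 9.15
ee_pos: [0.5268, -0.0823, 0.2061]
ee_rot: [0.514, 0.486, 0.514, -0.486]
force: [-0.1, -0.9, -1.0]
opening: 0.0115
```

Request:
jog_arm --plan '[[[0,-0.0025,0],[0,0,0],1]]'

```text
clock: 9.25
ee_pos: [0.5263, -0.0823, 0.2061]
ee_rot: [0.514, 0.486, 0.514, -0.486]
force: [0.6, 0.3, -1.4]
opening: 0.0114
```

Request:
jog_arm --plan '[[[0,-0.0025,0],[0,0,0],1]]'

```text
clock: 9.35
ee_pos: [0.5258, -0.0823, 0.2062]
ee_rot: [0.514, 0.486, 0.514, -0.486]
force: [0.6, 0.1, -1.8]
opening: 0.0114
```

Request:
jog_arm --plan '[[[0,-0.0025,0],[0,0,0],1]]'

```text
clock: 9.45
ee_pos: [0.5255, -0.0824, 0.2062]
ee_rot: [0.514, 0.486, 0.514, -0.486]
force: [1.1, -0.1, -3.1]
opening: 0.0116
```

Request:
jog_arm --plan '[[[0,-0.0015,0],[0,0,0],1]]'

```text
clock: 9.55
ee_pos: [0.5253, -0.0824, 0.2062]
ee_rot: [0.514, 0.486, 0.513, -0.486]
force: [2.2, -0.1, -2.3]
opening: 0.0115
```

Request:
jog_arm --plan '[[[0,-0.0015,0],[0,0,0],1]]'

```text
clock: 9.65
ee_pos: [0.5251, -0.0824, 0.2062]
ee_rot: [0.514, 0.486, 0.513, -0.486]
force: [3.0, 0.6, -2.9]
opening: 0.0117
```

Request:
jog_arm --plan '[[[0,-0.0015,0],[0,0,0],1]]'

```text
clock: 9.75
ee_pos: [0.5249, -0.0824, 0.2062]
ee_rot: [0.514, 0.486, 0.513, -0.486]
force: [4.2, 0.0, -3.0]
opening: 0.0117
```

Request:
jog_arm --plan '[[[0,-0.0015,0],[0,0,0],1]]'

```text
clock: 9.85
ee_pos: [0.5247, -0.0824, 0.2063]
ee_rot: [0.514, 0.486, 0.513, -0.486]
force: [5.0, 0.1, -3.2]
opening: 0.0113
```

Request:
jog_arm --plan '[[[0,-0.002,0],[0,0,0],1],[[0,-0.004,0],[0,0,0],1]]'

```text
clock: 10.05
ee_pos: [0.5243, -0.0825, 0.2063]
ee_rot: [0.514, 0.487, 0.513, -0.485]
force: [7.4, 2.0, -5.5]
opening: 0.0118
```

Request:
jog_arm --plan '[[[0,0,0],[0,0,0],1]]'

```text
clock: 10.15
ee_pos: [0.5243, -0.0825, 0.2063]
ee_rot: [0.514, 0.487, 0.513, -0.485]
force: [8.2, 1.1, -4.8]
opening: 0.0116
```

Request:
jog_arm --plan '[[[0,0,0],[0,0,0],1]]'

```text
clock: 10.25
ee_pos: [0.5244, -0.0825, 0.2063]
ee_rot: [0.514, 0.487, 0.513, -0.485]
force: [6.4, 0.7, -5.0]
opening: 0.0118
```

```bash
python3 look.py 10
```

```text
tcp [ 0.5244 -0.0825  0.2063] yaw 3.1835067366084386 tilt [ 0.0029 -0.0001] 0.011848603740973419 [ 6.3862  0.7394 -5.0138] [ 0.127  -1.6143 -0.0212] 10.25
```

View pics/s10.png

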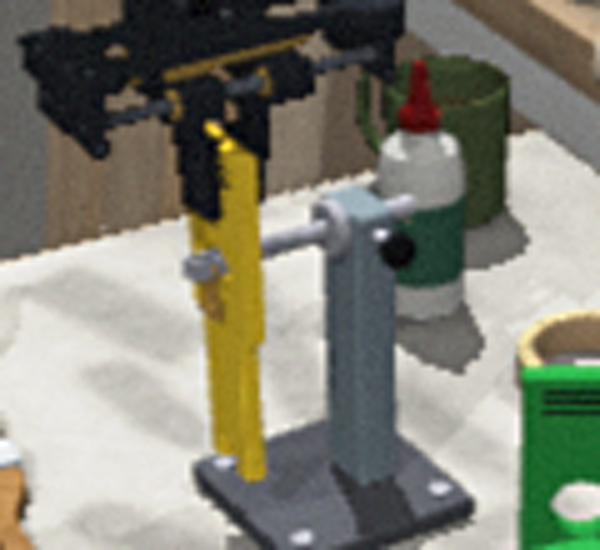

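View pics/w10.png

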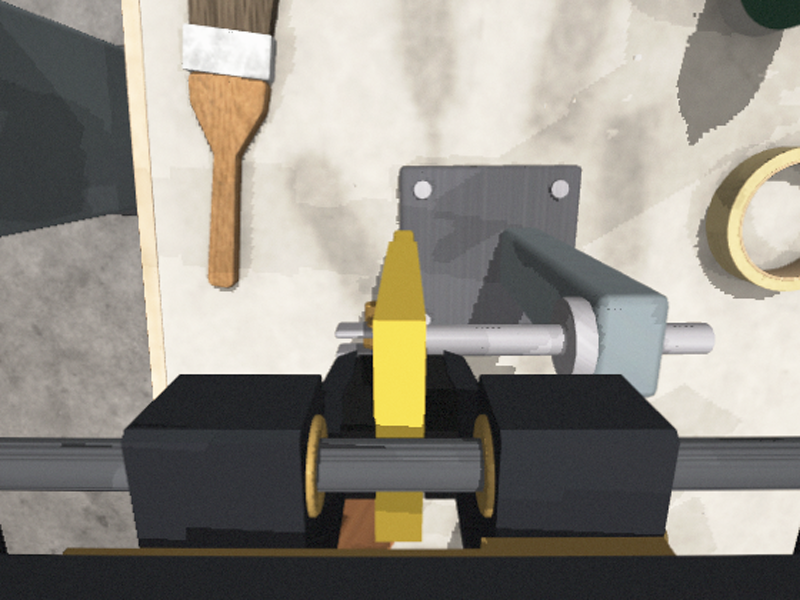

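Request:
jog_arm --plan '[[[0,-0.002,0],[0,0,0],1]]'

```text
clock: 10.45
ee_pos: [0.5241, -0.0825, 0.2063]
ee_rot: [0.515, 0.487, 0.513, -0.485]
force: [9.6, 1.9, -5.5]
opening: 0.0114
```

Request:
jog_arm --plan '[[[0,0,0],[0,0,0],1]]'

```text
clock: 10.55
ee_pos: [0.5242, -0.0825, 0.2063]
ee_rot: [0.515, 0.487, 0.513, -0.485]
force: [7.6, 1.3, -5.6]
opening: 0.0111
```

Request:
jog_arm --plan '[[[0,0,0],[0,0,0],1]]'

```text
clock: 10.65
ee_pos: [0.5241, -0.0825, 0.2063]
ee_rot: [0.515, 0.487, 0.513, -0.485]
force: [8.5, 0.5, -5.6]
opening: 0.0117
```

Request:
jog_arm --plan '[[[0,0,0],[0,0,0],1]]'

```text
clock: 10.75
ee_pos: [0.5242, -0.0825, 0.2063]
ee_rot: [0.515, 0.487, 0.513, -0.485]
force: [8.6, 0.9, -5.7]
opening: 0.0118
```

Request:
jog_arm --plan '[[[0,-0.0005,0],[0,0,0],1],[[0,-0.0005,0],[0,0,0],1]]'

```text
clock: 10.95
ee_pos: [0.5241, -0.0825, 0.2063]
ee_rot: [0.515, 0.487, 0.513, -0.485]
force: [8.5, 0.2, -5.7]
opening: 0.0115
```

Request:
jog_arm --plan '[[[0,0,0],[0,0,0],1],[[0,0,0],[0,0,0],1],[[0,0,0],[0,0,0],1]]'

```text
clock: 11.25
ee_pos: [0.5241, -0.0825, 0.2063]
ee_rot: [0.515, 0.487, 0.513, -0.485]
force: [8.7, 0.4, -4.4]
opening: 0.0112
```

Request:
jog_arm --plan '[[[0,0,0],[0,0,0],1],[[0,0,0],[0,0,0],1],[[0,0,0],[0,0,0],1]]'

```text
clock: 11.55
ee_pos: [0.5241, -0.0825, 0.2063]
ee_rot: [0.515, 0.487, 0.513, -0.485]
force: [7.8, 0.8, -4.6]
opening: 0.0118
```

Request:
jog_arm --plan '[[[0,0,0],[0,0,0],1],[[0,0,0],[0,0,0],1],[[0,0,0],[0,0,0],1]]'

```text
clock: 11.85
ee_pos: [0.5241, -0.0825, 0.2063]
ee_rot: [0.515, 0.487, 0.513, -0.485]
force: [7.9, 1.6, -5.7]
opening: 0.0115
```

Request:
jog_arm --plan '[[[0,0,0],[0,0,0],1],[[0,0,0],[0,0,0],1],[[0,0,0],[0,0,0],1]]'

```text
clock: 12.15
ee_pos: [0.5241, -0.0825, 0.2063]
ee_rot: [0.515, 0.487, 0.513, -0.485]
force: [9.0, 1.8, -5.7]
opening: 0.0116
```

```bash
python3 look.py 11
```

```text
tcp [ 0.5241 -0.0825  0.2063] yaw 3.183616434364964 tilt [ 0.0036 -0.    ] 0.011573669178322124 [ 9.0264  1.8197 -5.7296] [ 0.1371 -1.8506 -0.017 ] 12.15
```

View pics/s11.png

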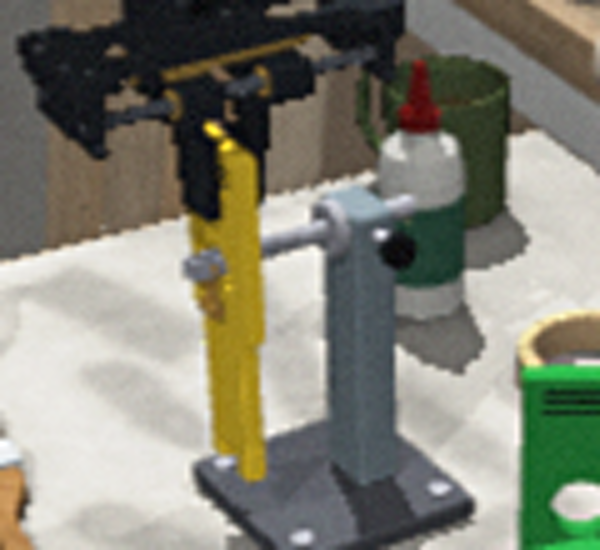

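Request:
jog_arm --plan '[[[0,-0.0005,0],[0,0,0],1],[[0,-0.001,0],[0,0,0],1]]'

```text
clock: 12.45
ee_pos: [0.524, -0.0825, 0.2064]
ee_rot: [0.515, 0.487, 0.513, -0.485]
force: [9.9, 2.1, -6.2]
opening: 0.0116
```

Request:
jog_arm --plan '[[[0,0,0],[0,0,0],1],[[0,0,0],[0,0,0],1],[[0,0,0],[0,0,0],1]]'

```text
clock: 12.75
ee_pos: [0.524, -0.0825, 0.2063]
ee_rot: [0.515, 0.487, 0.513, -0.485]
force: [8.5, 1.1, -5.1]
opening: 0.0111
```

Request:
jog_arm --plan '[[[0,0,0],[0,0,0],1],[[0,0,0],[0,0,0],1],[[0,0,0],[0,0,0],1]]'

```text
clock: 13.05
ee_pos: [0.524, -0.0825, 0.2063]
ee_rot: [0.515, 0.487, 0.513, -0.485]
force: [8.8, 2.2, -6.0]
opening: 0.0117
```

Request:
jog_arm --plan '[[[0,0,0],[0,0,0],1],[[0,0,0],[0,0,0],1],[[0,0,0],[0,0,0],1]]'

```text
clock: 13.35
ee_pos: [0.524, -0.0825, 0.2063]
ee_rot: [0.515, 0.487, 0.513, -0.485]
force: [8.8, 1.1, -4.6]
opening: 0.0116
```

Request:
jog_arm --plan '[[[0,0,0],[0,0,0],1],[[0,0,0],[0,0,0],1],[[0,0,0],[0,0,0],1]]'

```text
clock: 13.65
ee_pos: [0.524, -0.0825, 0.2063]
ee_rot: [0.515, 0.487, 0.513, -0.485]
force: [9.0, 1.2, -6.4]
opening: 0.0119
```

Request:
jog_arm --plan '[[[0,0.01,0],[0,0,0],1],[[0,0.05,0],[0,0,0],1],[[0,0.1,0],[0,0,0],1],[[0,0.15,0],[0,0,0],1],[[0,0.19,0],[0,0,0],1]]'

```text
clock: 14.15
ee_pos: [0.5615, -0.0803, 0.206]
ee_rot: [0.514, 0.486, 0.514, -0.486]
force: [-1.3, -0.1, -2.1]
opening: 0.0116
```

Request:
jog_arm --plan '[[[0,0.015,0],[0,0,0],1],[[0,0.03,0],[0,0,0],1],[[0,0.03,0],[0,0,0],1]]'

```text
clock: 14.45
ee_pos: [0.5667, -0.08, 0.206]
ee_rot: [0.514, 0.486, 0.514, -0.486]
force: [-1.1, -0.3, -1.9]
opening: 0.0114
```

```bash
python3 look.py 12
```

```text
tcp [ 0.5667 -0.08    0.206 ] yaw 3.190368539029168 tilt [-0.0002 -0.    ] 0.011408302958575966 [-1.1303 -0.2882 -1.8975] [-0.1142  0.0417  0.058 ] 14.45
```

View pics/w12.png

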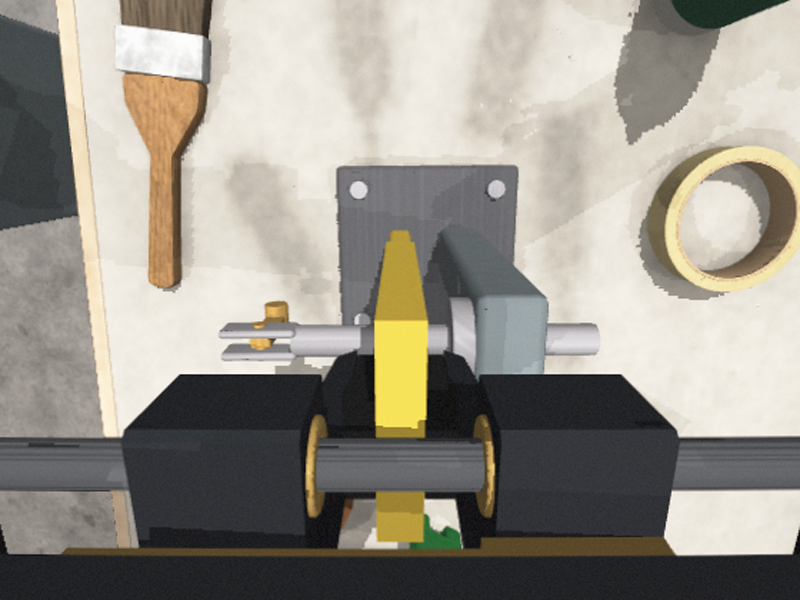

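Keeper hangs at (276,312), stick near the collar. Creep toward the collar.

Request:
jog_arm --plan '[[[0,0.005,0],[0,0,0],1],[[0,0.01,0],[0,0,0],1],[[0,0.015,0],[0,0,0],1],[[0,0.02,0],[0,0,0],1],[[0,0.025,0],[0,0,0],1]]'

```text
clock: 15.05
ee_pos: [0.5717, -0.0798, 0.2062]
ee_rot: [0.514, 0.486, 0.514, -0.486]
force: [-0.4, -0.2, -1.6]
opening: 0.0116
```

Request:
jog_arm --plan '[[[0,0.005,0],[0,0,0],1],[[0,0.01,0],[0,0,0],1],[[0,0.015,0],[0,0,0],1]]'

```text
clock: 15.35
ee_pos: [0.5747, -0.0796, 0.2061]
ee_rot: [0.514, 0.486, 0.514, -0.486]
force: [0.1, 0.6, -2.9]
opening: 0.0114
```

Request:
jog_arm --plan '[[[0,0.004,0],[0,0,0],1],[[0,0.008,0],[0,0,0],1]]'

```text
clock: 15.55
ee_pos: [0.5762, -0.0795, 0.2061]
ee_rot: [0.514, 0.486, 0.514, -0.486]
force: [0.1, -0.3, -1.0]
opening: 0.0114
```

Request:
jog_arm --plan '[[[0,0.004,0],[0,0,0],1],[[0,0.008,0],[0,0,0],1]]'

```text
clock: 15.75
ee_pos: [0.5778, -0.0794, 0.2062]
ee_rot: [0.514, 0.486, 0.514, -0.486]
force: [0.2, 0.5, -1.0]
opening: 0.0119
```

Request:
jog_arm --plan '[[[0,0.0035,0],[0,0,0],1]]'

```text
clock: 15.85
ee_pos: [0.5785, -0.0794, 0.2061]
ee_rot: [0.514, 0.486, 0.514, -0.486]
force: [0.7, -0.1, -2.4]
opening: 0.0115
```

Request:
jog_arm --plan '[[[0,0.0035,0],[0,0,0],1]]'

```text
clock: 15.95
ee_pos: [0.5789, -0.0794, 0.2061]
ee_rot: [0.513, 0.486, 0.514, -0.486]
force: [-4.2, -0.6, -0.1]
opening: 0.0112
```

Request:
jog_arm --plan '[[[0,0.0035,0],[0,0,0],1]]'

```text
clock: 16.05
ee_pos: [0.5791, -0.0794, 0.2062]
ee_rot: [0.513, 0.485, 0.514, -0.487]
force: [-7.9, -1.2, 1.8]
opening: 0.0113
```

Request:
jog_arm --plan '[[[0,-0.004,0],[0,0,0],1],[[0.008,-0.004,0],[0,0,0],1],[[0.012,-0.004,0],[0,0,0],1]]'

```text
clock: 16.35
ee_pos: [0.5789, -0.0793, 0.2037]
ee_rot: [0.514, 0.486, 0.514, -0.486]
force: [-3.3, -0.2, 1.0]
opening: 0.0113
```

Request:
jog_arm --plan '[[[0.003,0,0],[0,0,0],1]]'

```text
clock: 16.45
ee_pos: [0.5789, -0.0793, 0.2031]
ee_rot: [0.514, 0.486, 0.514, -0.486]
force: [-3.8, -0.9, 1.2]
opening: 0.0116
```

Request:
jog_arm --plan '[[[0.003,0,0],[0,0,0],1]]'

```text
clock: 16.55
ee_pos: [0.5789, -0.0793, 0.2025]
ee_rot: [0.514, 0.486, 0.514, -0.486]
force: [-4.4, 0.0, 0.8]
opening: 0.0113
```

Request:
jog_arm --plan '[[[0.0025,-0.001,0],[0,0,0],1]]'

```text
clock: 16.65
ee_pos: [0.5789, -0.0794, 0.202]
ee_rot: [0.514, 0.486, 0.514, -0.486]
force: [-4.2, 0.2, -0.2]
opening: 0.0114
```

Request:
jog_arm --plan '[[[0.0025,-0.001,0],[0,0,0],1]]'

```text
clock: 16.75
ee_pos: [0.5788, -0.0794, 0.2016]
ee_rot: [0.514, 0.486, 0.514, -0.486]
force: [-2.9, 0.6, 4.4]
opening: 0.0115
```

Request:
jog_arm --plan '[[[0.0025,0,0],[0,0,0],1]]'

```text
clock: 16.85
ee_pos: [0.5788, -0.0794, 0.2015]
ee_rot: [0.514, 0.486, 0.513, -0.486]
force: [-4.9, 1.1, 7.1]
opening: 0.0112
```

Request:
jog_arm --plan '[[[0.0025,0,0],[0,0,0],1]]'

```text
clock: 16.95
ee_pos: [0.5789, -0.0794, 0.2015]
ee_rot: [0.514, 0.486, 0.513, -0.486]
force: [-5.3, 0.8, 10.0]
opening: 0.0115
```

Request:
jog_arm --plan '[[[-0.005,-0.002,0],[0,0,0],1],[[-0.005,-0.002,0],[0,0,0],1]]'

```text
clock: 17.15
ee_pos: [0.5787, -0.0794, 0.2016]
ee_rot: [0.514, 0.486, 0.513, -0.486]
force: [-1.4, 0.3, 1.5]
opening: 0.0116
```

Request:
jog_arm --plan '[[[0,0,0],[0,0,0],1],[[0,0,0],[0,0,0],1]]' --newtons 5

```text
clock: 17.35
ee_pos: [0.5786, -0.0795, 0.2016]
ee_rot: [0.514, 0.486, 0.513, -0.486]
force: [-0.2, -0.1, 0.2]
opening: 0.0123
```

```bash
python3 look.py 13
```

```text
tcp [ 0.5786 -0.0795  0.2016] yaw 3.181242763346482 tilt [ 0.0009 -0.0002] 0.012250574334899907 [-0.1677 -0.0978  0.2319] [-0.0989  0.0356 -0.0213] 17.35
```

View pics/s13.png

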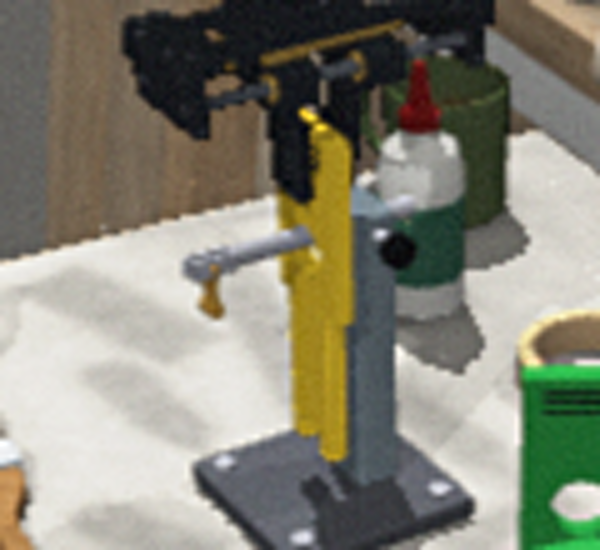

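View pics/w13.png

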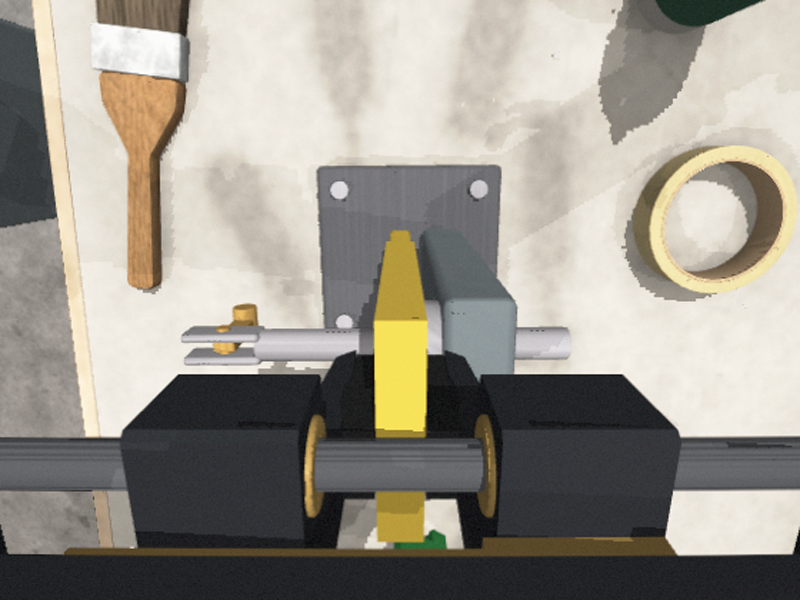

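Request:
jog_arm --plan '[[[0,0,0],[0,0,0],0.8],[[0,0,0],[0,0,0],0.7],[[0,0,0],[0,0,0],0.6],[[0,0,0],[0,0,0],0.5],[[0,0,0],[0,0,0],0.5]]'

```text
clock: 17.95
ee_pos: [0.5783, -0.0794, 0.2015]
ee_rot: [0.514, 0.486, 0.514, -0.486]
force: [0.6, 0.4, -0.1]
opening: 0.044
```

```bash
python3 look.py 14
```

```text
tcp [ 0.5783 -0.0794  0.2015] yaw 3.1831581059265712 tilt [-0.0001  0.    ] 0.04402847110887392 [ 0.5988  0.4285 -0.0602] [-0.0653 -0.0132  0.0132] 17.95
```

View pics/w14.png

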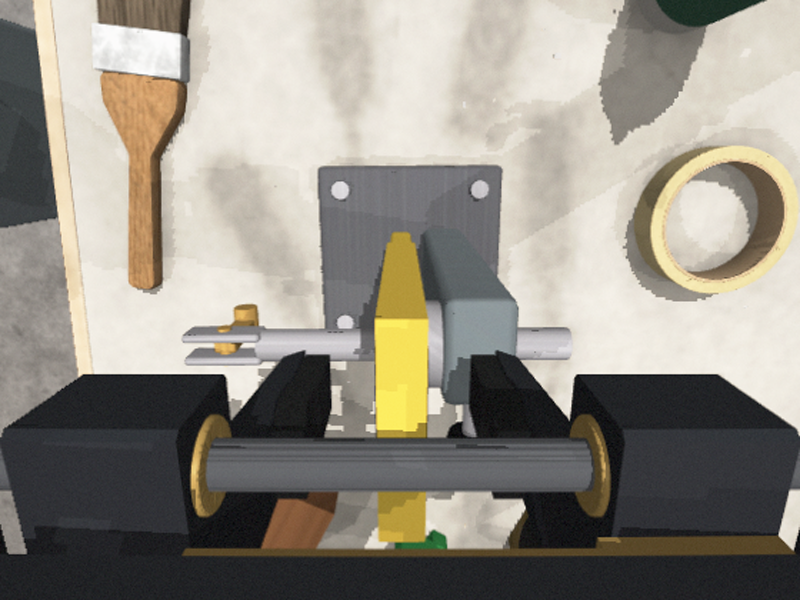

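View pics/s14.png

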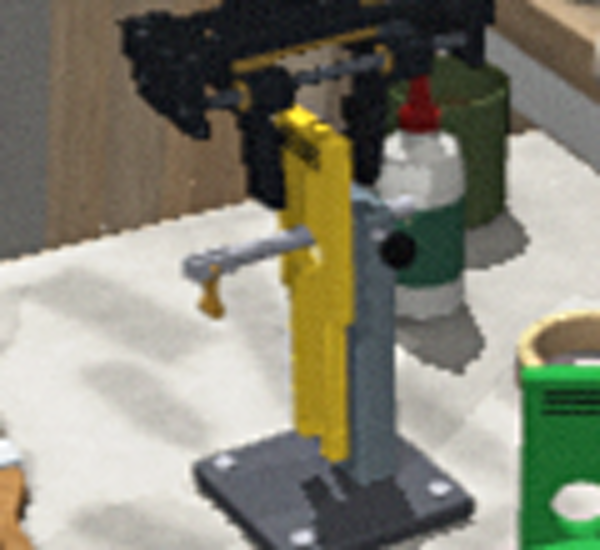

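Request:
jog_arm --plan '[[[-0.1,0,0],[0,0,0],0.5],[[-0.25,0,0],[0,0,0],0.5],[[-0.4,0,0],[0,0,0],0.5],[[-0.55,0,0],[0,0,0],0.5],[[-0.6,0,0],[0,0,0],0.5]]'

```text
clock: 18.55
ee_pos: [0.5787, -0.0795, 0.3245]
ee_rot: [0.515, 0.487, 0.512, -0.485]
force: [-0.8, 0.4, -1.2]
opening: 0.0441
```

Request:
jog_arm --plan '[[[0,0,-0.2],[0,0,0],0.5],[[0,0,-0.4],[0,0,0],0.5],[[0,0,-0.5],[0,0,0],0.5],[[0,0,-0.5],[0,0,0],0.5],[[0,0,-0.5],[0,0,0],0.5]]'

```text
clock: 19.05
ee_pos: [0.5727, 0.0202, 0.3208]
ee_rot: [0.514, 0.485, 0.514, -0.486]
force: [0.1, -0.3, 0.5]
opening: 0.0438
```

```bash
python3 look.py 15
python3 - <<'E'
from workcell import bot
import cv2,pickle,numpy as np
a=pickle.load(open("d0.pkl","rb"))
t=bot.camera("top");cv2.imwrite("pics/t15.png",cv2.resize(t["color"][140:300,120:450,::-1],None,fx=2.4,fy=2.4))
E
```

```text
tcp [0.5727 0.0202 0.3208] yaw 3.211360410378431 tilt [-0.0011 -0.0001] 0.04380806277630709 [ 0.0803 -0.317   0.454 ] [-0.0733  0.0577  0.0083] 19.05
```

View pics/s15.png

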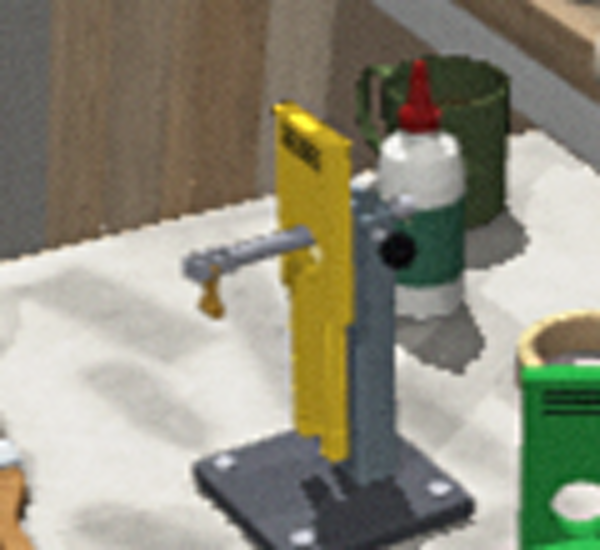

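View pics/w15.png

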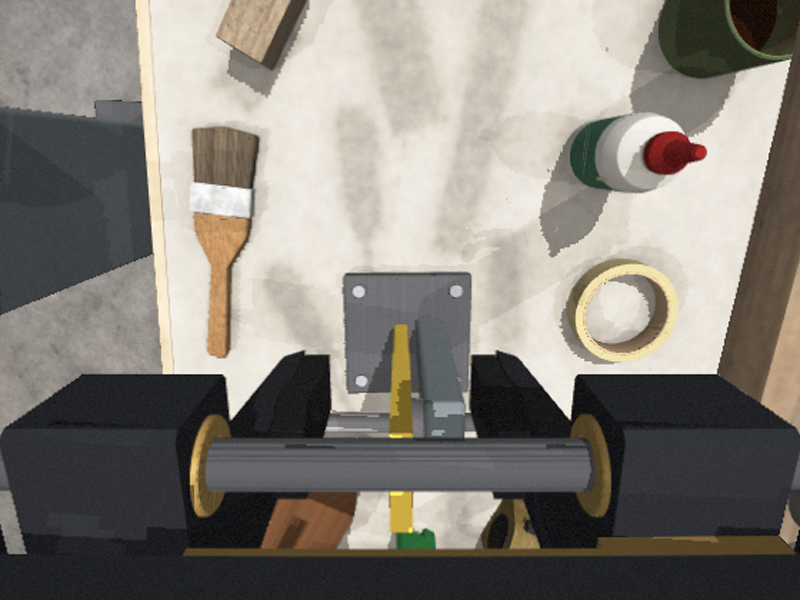

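View pics/t15.png

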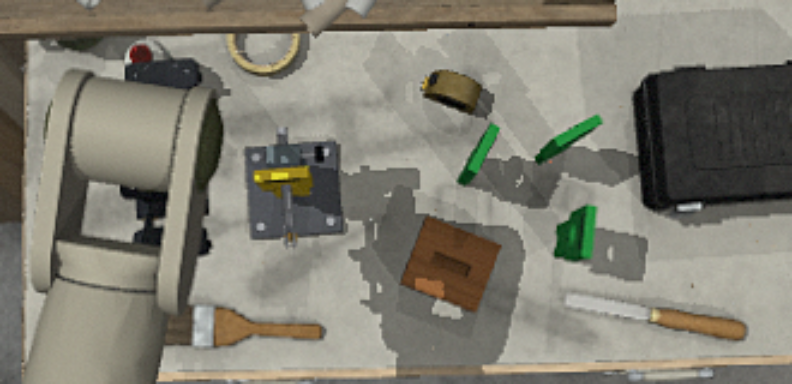

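```bash
python3 -c "
from workcell import bot
print(bot.sign_off())"
```

```text
the job is handed in; nothing more can be done
None
```

The yellow push stick is hanging on the peg, up against the collar, with the keeper down in front of it. I handed the job in at about 19 s of the 59 s; no verdict is reported.

- **Pick-up and push:** I gripped the stick, lifted it straight out of the block and pushed its eye onto the peg. The keeper swung up and fell back behind it, and the scene and wrist pictures show it hanging straight down.
- **Tug test:** I pulled the stick back against the hanging keeper. I held about 8.4 N for 1.4 s, then about 9 N for 1.2 s. The single readings in that final hold were 8.5 to 9.9 N, and the highest pull I read along the peg was 9.9 N. The noise is about 1 N, and forces are read only at the end of each move. During the final hold the tool also read 3 to 4 N more downward than the stick's weight, and 1 to 2 N sideways.
- **Home:** The stick met the collar at a reading of about 8 N. I then lowered it onto the peg, with about 11 N on the peg at most. I eased off to nearly zero before opening the fingers.
- **Last checks:** The final pictures show the stick hanging upright at the collar, the keeper down, the arm clear and the other visible things where they were; the offcut and part of the brush were hidden by the arm in the top view but show undisturbed in the wrist view.

Two checks were less certain. The collar's position differed by 4 to 7 mm between my image measurements, so I found it by touch instead. After release the stick may sit a few tenths of a millimetre off the collar, which the pictures cannot resolve.

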